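# Nest the rice measures in their stand beside the terrace door

### The job

Put the set of steel measuring cups away in the round stand, largest cup first and each smaller one inside the one before, every cup upright and fully home on the floor beneath it. The largest cup goes home only when its four lugs meet the four slots of the stand, which you must find by turning it lightly; lower every cup all the way down in the hand, gently, without forcing it or letting it drop, and leave the cazuela, the glass stopper and the trivet alone.

Things in the scene. Friction and masses are not known exactly. Their poses are not given: they have to be found in the camera images.
- stand: Fixed round steel pot on a 150 x 150 x 12 mm teak plate, the widest and lowest piece of the set. Origin: centre of the plate's underside, z up. Pot outside diameter 112, rim 68 mm above the origin; flat inner floor 18 mm above the origin.
- stand_mouth (a point): Centre of the top of the fixed teak collar inside the pot, 64 mm above the stand's origin. The collar's bore is 77 mm wide; four vertical slots 90 degrees apart, 18 mm wide, run from its top to the floor and reach radius 51. The collar is set at any angle: the slots' directions are NOT given by the axes of stand or point and differ every time; look or feel for them.
- large: Largest loose steel cup, 88 mm tall, outside diameter 68, wall 4, inner floor 34 mm above its underside. Origin: centre of underside; z up. 250 to 490 g. Four lugs along its +-x, +-y axes: 12 mm wide, 6 to 18 mm above the underside, reaching radius 46. Lugs off the slots, it stops with underside 58 mm above the stand's origin; lugs within 4 degrees of slots, it slides freely to 18 mm.
- middle: Middle loose steel cup, plain and round, 82 mm tall, outside diameter 54, wall 3.5, inner floor 34 mm above its underside. Origin: centre of the underside; z up. 175 to 350 g. Home in the large cup its rim stands 28 mm above the large cup's rim.
- small: Smallest loose steel cup, plain and round, 76 mm tall, outside diameter 40, wall 3, inner floor 34 mm above its underside. Origin: centre of the underside; z up. 105 to 210 g. Home in the middle cup its rim stands 28 mm above the middle cup's rim.
- cazuela: Bystander: terracotta bowl, rim diameter 150, 45 mm tall. Origin: centre of the underside.
- stopper: Bystander: green glass cruet stopper standing on its narrow end, 64 mm tall, widest diameter 48. Origin: centre of the underside.
- trivet: Bystander: folded aluminium trivet lying flat, 90 x 190 x 14 mm, long side along its y. Origin: centre of the underside.
Things that resemble listed ones, but are neither listed nor needed, are in the scene too. What is shaped like the small but black, blue or orange is not meant.

How it is judged:
By the outcome, as a careful person would: the job done as asked, in the order asked, and still so for the second after the job is handed in, with the robot touching nothing.
It also fails if it takes over 72 s, if anything falls off the work surface, if the arm or the gripper's body presses on something with over 40 N, if the wrist force passes 120 N, or if a joint passes its speed limit or range.

### The arm

A 6-joint arm with a two-finger parallel gripper is mounted at the origin on the work surface. World frame = base frame: x ahead of the robot, y to its left, z up, the work surface at z = 0. Lengths are in mm, angles in rad, forces in N, time in s.
With the tool pointing down it reaches from about 200 to 875 mm from the base axis. Payload 3.4 kg.
Tool frame: the origin (TCP) lies on the centre line of the jaws, within the pads' length; the fingertips stand 8 mm ahead of it and the grasp point (between the pads) lies 11 mm behind it; z points along the fingers, y is the line along which they close (so a half turn about z gives the same grasp; the last joint's range is limited). The gripper opens to 94 mm and grips with 3 to 60 N. Pads are 16 mm wide; open, the fingers measure 119 mm over their backs; the gripper's body (75 mm by 177 mm) begins 78 mm behind the grasp point.
Start: joints at [-1.414, 0.276, 1.505, -0, 1.361, -0.121], TCP at [157.687, -552.991, 213.493] pointing down, gripper open.
Joint ranges: [-2.89, 2.89], [-0.75, 2.08], [0.22, 2.7], [-1.18, 4.32], [0.11, 2.71], [-2.7, 2.7]. Speed limits (rad/s): [2.57, 2.57, 3.14, 3.14, 3.14, 3.14].

### API

Orientations are given as [roll, pitch, yaw] about the fixed x, y, z axes, in that order (R = Rz(yaw) Ry(pitch) Rx(roll)).
In Python, from plant import manip gives the robot as it stands.
- The arm moves only by the tool jog_arm, never from a script. Its argument "rows" is a list of rows, each an object of numbers: "x", "y", "z": the shift along the tool's x, y, z in m; "wx", "wy", "wz": the turn, a rotation vector about the tool's x, y, z in rad. A call has 1 to 10 rows; each row shifts and turns the commanded pose from where the row before left it, along the tool's axes as they then stand; what a row does not reach is not made up. A row lasts 1/12 s, in which the tool goes at most 41.7 mm and 7.16 degrees, less where a joint would pass 70% of its speed; a pose out of reach is approached as far as the arm can. A call is refused whole if a number of a shift passes 0.0417 or a number of a turn 0.125, either way. A call with a gripper value outside its range is refused whole. "grip" is the closure in counts, from 0 (fully open) to 255 (shut), set as the call begins (left out, the last holds). The fingers move at their own pace and stop on an object; "squeeze" is the grip in N (left out, the last holds). Time passes only in rows, so rows that do not move let the fingers close. It gives the time, the measured TCP pose, the force, the opening and the grip force at its end, in the units of the state.
- manip.get_state(): the state, without advancing time (a new reading comes with each control period).
- manip.camera(name): name is "scene" or "side" or "wrist"; returns the picture (400x640x3 uint8, red, green, blue); there is no depth.
- manip.camera_model(name): a dict with "fx", "fy", "cx", "cy" (pixels), "R" (3x3) and "t" (3): a world point X has camera coordinates R X + t; the wrist camera has in their place "tool_from_camera" (4x4, takes a point from camera to tool coordinates, whose origin is the TCP and whose axes are the flange's). Camera axes: x right, y down, z forward; pixel columns grow to the right and rows downward; lengths in mm; the calibration is good to about 2 mm. A picture is of the moment at which its call begins: read the wrist's pose just before it. camera_model takes no time and is no camera call.
- manip.job_done(): hands the job in; it is judged then, once.
Trained networks look in the newest picture that a camera, given by its name, has taken for a name from the list of things; names that differ only in an ending like _2 or _b are one class to them, and where a whole thing is asked for, a point or a joint stands for the part that bears it (a point fixed in the world has none). Each returns a list of dicts, best first, with "conf" (0 to 1); they miss things now and then, are a little off and sometimes report something else, mostly with a low value. They report only what shows in the picture. A call takes as long as a camera call. They do not tell look-alikes from the thing itself.
- manip.look_for(camera, name): "pixel" ([column, row] in pixels, amid what is visible of it).
- manip.trace(camera, name): "region" (400x640 bool, what is visible of it) and "pixel" ([column, row] in pixels, amid what is visible of it).
The state is a dict: "time": time; "qpos": joint angles; "joint_vel": joint speeds; "tau": joint torques, N m; "ee_pos": TCP position; "orientation": TCP orientation; "ft_force": force on the tool from outside, world axes, zero at the start; "torque": the same for the moment, N m; "grip_width": opening from 0.0 (shut) to 1.0 (fully open); "finger_force": force on a finger pad.
Only numpy, scipy, OpenCV 4.12 (cv2) and the standard library are available. Lean on these libraries where they do the work, as an engineer would, in place of code of your own. Each camera call takes 0.05 s, during which the arm holds its last target. There are 200 camera calls.

## Working session

There is one attempt and no reset: what is moved stays moved. The work goes in short steps, Python scripts to look and compute and a tool call to move; the robot and the scene stay as the last step left them, time stands still between calls to the robot, and variables do not carry over. Pictures are saved under pics/ and viewed, at most 10 in all, crops included, and the job is handed in when it is done.

Besides the shell and the picture viewer there is one more tool, called in YAML: its name, and indented under it one key for each argument. jog_arm: Moves the arm, as the interface text tells. Its arguments: {"type":"object","properties":{"rows":{"type":"array","items":{"type":"object","properties":{"x":{"type":"number"},"y":{"type":"number"},"z":{"type":"number"},"wx":{"type":"number"},"wy":{"type":"number"},"wz":{"type":"number"}}}},"grip":{"type":"number"},"squeeze":{"type":"number"}},"required":["rows"]}

```bash
mkdir -p pics; cat > h.py <<'E'
import numpy as np,cv2
from plant import manip
from scipy.spatial.transform import Rotation as Ro
def model(n):
    m=manip.camera_model(n)
    if n!='wrist': return m,np.array(m['R']),np.array(m['t']).ravel()
    s=manip.get_state(); T=np.eye(4); T[:3,:3]=Ro.from_euler('xyz',s['orientation']).as_matrix(); T[:3,3]=s['ee_pos']
    C=np.linalg.inv(T@np.array(m['tool_from_camera'])); return m,C[:3,:3],C[:3,3]
def ground(n,px,z):
    m,R,t=model(n); d=R.T@np.array([(px[0]-m['cx'])/m['fx'],(px[1]-m['cy'])/m['fy'],1]); c=-R.T@t
    return c+d*(z-c[2])/d[2]
def proj(n,X):
    m,R,t=model(n); p=R@np.array(X)+t; return np.array([m['fx']*p[0]/p[2]+m['cx'],m['fy']*p[1]/p[2]+m['cy']])
def save(n,f):
    im=manip.camera(n); cv2.imwrite(f,im[:,:,::-1]); return im
E
python3 - <<'E'
from h import *
np.set_printoptions(precision=1,suppress=True)
print(manip.get_state())
a=save('scene','pics/a.png');b=save('side','pics/b.png')
cv2.imwrite('pics/ab.png',cv2.resize(np.vstack([a,b])[:,:,::-1],(480,600)) )
for n in('scene','side'):
    print(n,-model(n)[1].T@model(n)[2])
    for k,z in(('stand',50),('large',44),('middle',41),('small',38),('cazuela',25),('stopper',32),('trivet',7)):
        for r in manip.look_for(n,k)[:4]: print(k,r['conf'],np.array(r['pixel']),ground(n,r['pixel'],z))
E
```

```text
{'time': 0.0, 'qpos': array([-1.4,  0.3,  1.5, -0. ,  1.4, -0.1]), 'joint_vel': array([-0.,  0., -0.,  0., -0.,  0.]), 'tau': array([ -0. , -40.5, -23.7,   0.1,   0. ,  -0. ]), 'ee_pos': array([ 157.6, -552.4,  212.6]), 'orientation': array([-3.1, -0. ,  0.3]), 'ft_force': array([-0.9,  0.1, -0.5]), 'torque': array([-0.1,  0. ,  0. ]), 'finger_force': 0.0, 'grip_width': 1.002695787809256}
scene [1395.   471.6 1083.5]
stand 0.92 [332.3 269.7] [693.8  60.5  50. ]
large 0.98 [302.7 193.1] [ 485.6 -179.7   44. ]
middle 0.96 [252.9 205.3] [ 612.1 -276.7   41. ]
small 0.84 [407.9 242.2] [482.9 182.8  38. ]
small 0.71 [435.9 233.8] [408.5 236.4  38. ]
small 0.61 [408.  216.9] [391.3 138.7  38. ]
small 0.59 [430.4 259.5] [506.1 262.5  38. ]
cazuela 0.76 [405.  296.3] [646.  255.4  25. ]
stopper 0.65 [361.9 205.1] [418.4  -4.4  32. ]
trivet 0.9 [243.6 176.3] [ 495.1 -414.6    7. ]
side [ 271.9 -788.1  498.5]
stand 0.89 [334.7 200.6] [625.5  -7.   50. ]
large 0.85 [302.2 252.6] [ 473.3 -186.1   44. ]
middle 0.63 [375.7 257.9] [ 609.2 -254.8   41. ]
small 0.95 [269.2 197.2] [477.1  96.5  38. ]
small 0.85 [239.6 189.3] [411.8 174.3  38. ]
small 0.72 [231.1 172.7] [409.9 301.4  38. ]
small 0.69 [259.4 163.8] [509.  341.9  38. ]
cazuela 0.74 [313.8 165.5] [681.7 294.   25. ]
stopper 0.78 [259.5 216.4] [430.1  14.3  32. ]
trivet 0.69 [364.6 352.1] [ 493.2 -431.3    7. ]
```

View pics/a.png

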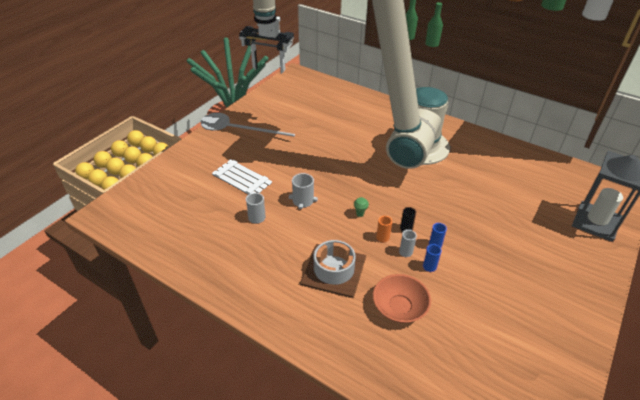

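View pics/b.png

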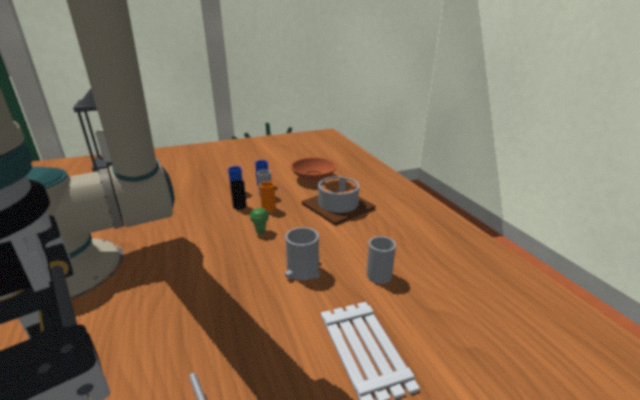

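The small look-alikes in the scene view are the orange cup at (385,229), black at (408,219), and blue at (438,235) and (432,259). The plain steel cup at (408,243) is the small. The large, with its lugs, is at (303,190), the middle at (256,208) and the stand at (334,264). Next I'll do a close crop and refine the positions.

```bash
cat >> h.py <<'E'
def rows(x,y,z,yaw,n=None,show=True):
    """constant row values to reach target world pose straight down"""
    s=manip.get_state(); yw=s['orientation'][2]; d=np.array([x,y,z])-s['ee_pos']
    dy=(yaw-yw+np.pi)%(2*np.pi)-np.pi
    R=Ro.from_euler('xyz',s['orientation']).as_matrix()
    print('ori',s['orientation'],'tool shift now(m)',R.T@d/1000,'wz total',-dy,'(positive wz lowers yaw)')
E
python3 - <<'E'
from h import *
np.set_printoptions(precision=4,suppress=True)
a=cv2.imread('pics/a.png');b=cv2.imread('pics/b.png')
cv2.imwrite('pics/c.png',np.hstack([cv2.resize(a[180:300,290:450],(400,300),interpolation=2),cv2.resize(b[150:270,220:380],(400,300),interpolation=2)]))
print(np.array(manip.camera_model('wrist')['tool_from_camera']),manip.camera_model('wrist')['fx'])
for n,p,z in(('scene',(335,249),68),('side',(339,186),68),('scene',(408.5,235),76),('side',(263.5,172),76),('scene',(303,179),88),('side',(302,236),88),('scene',(256,199),82),('side',(381,243),82)): print(n,p,ground(n,p,z))
rows(470,-200,300,.3)
E
```

```text
[[  -0.0007   -0.9739   -0.227    66.0506]
 [   1.       -0.0005   -0.0008   -0.2134]
 [   0.0007   -0.227     0.9739 -170.9895]
 [   0.        0.        0.        1.    ]] 279.35965063595904
scene (335, 249) [641.721   35.9106  68.    ]
side (339, 186) [656.3248  35.3566  68.    ]
scene (408.5, 235) [490.9891 182.9529  76.    ]
side (263.5, 172) [485.6582 183.3616  76.    ]
scene (303, 179) [ 471.0238 -187.7744   88.    ]
side (302, 236) [ 472.241  -190.3539   88.    ]
scene (256, 199) [ 616.8546 -256.5261   82.    ]
side (381, 243) [ 613.2056 -262.8673   82.    ]
ori [3.1415 0.     0.2778] tool shift now(m) [ 0.3972 -0.2538 -0.0865] wz total -0.02220338349678963 (positive wz lowers yaw)
```

View pics/c.png

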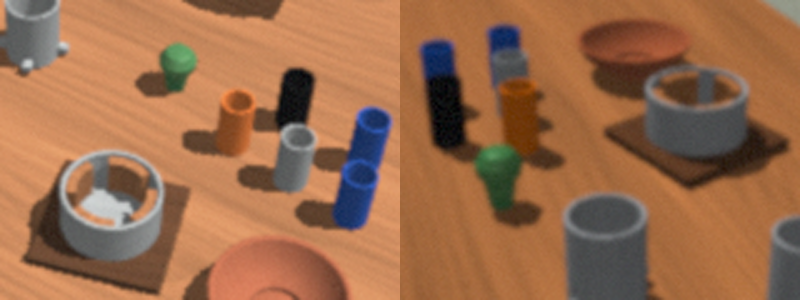

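The crop confirms the choice: the grey steel small cup stands upright at crop (295,158), with blue, orange and black look-alikes around it. The stand's slots are visible. Moving over the large cup.

jog_arm:
  rows:
    - {"x":0.033,"y":-0.021,"z":-0.007}
    - {"x":0.033,"y":-0.021,"z":-0.007}
    - {"x":0.033,"y":-0.021,"z":-0.007}
    - {"x":0.033,"y":-0.021,"z":-0.007}
    - {"x":0.033,"y":-0.021,"z":-0.007}
    - {"x":0.033,"y":-0.021,"z":-0.007}
    - {"x":0.033,"y":-0.021,"z":-0.007}
    - {"x":0.033,"y":-0.021,"z":-0.007}
    - {"x":0.033,"y":-0.021,"z":-0.007}
    - {"x":0.033,"y":-0.021,"z":-0.007}
  grip: 0

```text
$.rows[0]: bad value
```

jog_arm:
  rows:
    - {"x":0.027,"y":-0.02,"z":-0.006}
    - {"x":0.02,"y":-0.015,"z":-0.006}
    - {}
    - {}

```text
$.rows[0]: bad value
```

```bash
python3 - <<'E'
from h import *
np.set_printoptions(precision=4,suppress=True)
s=manip.get_state();print(s['time'],s['ee_pos'],s['orientation'],s['qpos'])
im=save('wrist','pics/d.png')
for k,z in(('large',44),('middle',41),('stand',40)):
    for r in manip.trace('wrist',k)[:2]:
        g=r['region'];print(k,r['conf'],r['pixel'],ground('wrist',r['pixel'],z),proj('wrist',(472,-189,88)))
E
```

```text
0.8 [ 157.6713 -552.9878  213.4933] [3.1415 0.     0.2778] [-1.414   0.2759  1.5049 -0.      1.3607 -0.121 ]
```

View pics/d.png

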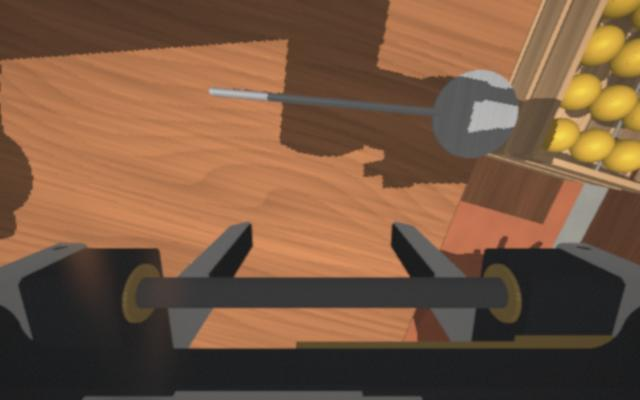

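The call was refused. The wrist picture shows only the table and ladle under the start pose. I'll retry with all the keys filled in.

jog_arm:
  rows:
    - {"x":0.033,"y":-0.021,"z":-0.007,"wx":0,"wy":0,"wz":0}
    - {"x":0.033,"y":-0.021,"z":-0.007,"wx":0,"wy":0,"wz":0}
    - {"x":0.033,"y":-0.021,"z":-0.007,"wx":0,"wy":0,"wz":0}
    - {"x":0.033,"y":-0.021,"z":-0.007,"wx":0,"wy":0,"wz":0}
    - {"x":0.033,"y":-0.021,"z":-0.007,"wx":0,"wy":0,"wz":0}
    - {"x":0.033,"y":-0.021,"z":-0.007,"wx":0,"wy":0,"wz":0}
    - {"x":0.033,"y":-0.021,"z":-0.007,"wx":0,"wy":0,"wz":0}
    - {"x":0.033,"y":-0.021,"z":-0.007,"wx":0,"wy":0,"wz":0}
    - {"x":0.033,"y":-0.021,"z":-0.007,"wx":0,"wy":0,"wz":0}
    - {"x":0.033,"y":-0.021,"z":-0.007,"wx":0,"wy":0,"wz":0}
  grip: 0

```text
time: 1.83
ee_pos: [418.4, -258.9, 284.1]
orientation: [3.141, -0.0, 0.278]
ft_force: [0.3, 0.1, 0.1]
grip_width: 0.998
finger_force: 0.0
```

```bash
python3 - <<'E'
from h import *
np.set_printoptions(precision=4,suppress=True)
s=manip.get_state();print(s['time'],s['ee_pos'],s['orientation'],s['qpos'])
im=save('wrist','pics/d.png')
for k,z in(('large',44),('middle',41),('stand',40)):
    for r in manip.trace('wrist',k)[:2]:
        g=r['region'];print(k,r['conf'],r['pixel'],ground('wrist',r['pixel'],z))
print(proj('wrist',(472,-189,88)))
E
```

```text
1.8333 [ 418.3755 -258.861   284.0892] [ 3.1409 -0.0004  0.2777] [-0.6956  0.1151  1.5407 -0.0001  1.485   0.5976]
large 0.64 [284.6, 131.5] [ 475.7554 -185.4393   44.    ]
middle 0.96 [365.7, 37.6] [ 621.8869 -261.6005   41.    ]
middle 0.15 [283.3, 129.4] [ 475.4858 -185.2379   41.    ]
stand 0.77 [161.4, 5.8] [582.1327   5.6337  40.    ]
[279.7467 130.7671]
```

View pics/d.png

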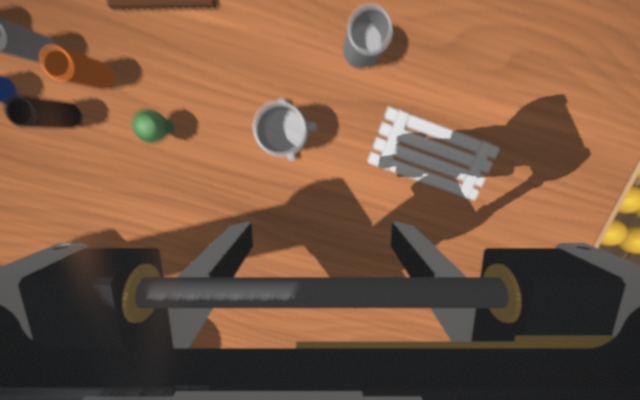

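The wrist view shows the large rim centred near (279,128), lugs at about (291,155) and (311,127), and the middle rim at (370,31). Now I'll compute positions and lug yaw.

```bash
python3 - <<'E'
from h import *
np.set_printoptions(precision=3,suppress=True)
im=cv2.imread('pics/d.png')
c=cv2.resize(im[80:180,230:350],(720,600),interpolation=cv2.INTER_CUBIC); cv2.imwrite('pics/e.png',c)
L=ground('wrist',(279,128),88); print('L',L,'M',ground('wrist',(370.5,31),82))
for p in((291,155),(311,127),(291,101)):
    q=ground('wrist',p,14); d=q[:2]-L[:2]; print(p,q,np.hypot(*d),np.degrees(np.arctan2(d[1],d[0])))
rows(L[0],L[1],80,.278)
E
```

```text
L [ 475.048 -187.257   88.   ] M [ 614.635 -264.455   82.   ]
(291, 155) [ 439.388 -204.255   14.   ] 39.50450902921178 -154.5146255273275
(311, 127) [ 488.726 -222.904   14.   ] 38.18137673157175 -69.00870511580922
(291, 101) [ 516.692 -184.077   14.   ] 41.76550217285564 4.365809008865569
ori [3.141 0.    0.281] tool shift now(m) [ 0.075 -0.054  0.204] wz total 0.0026596571779196054 (positive wz lowers yaw)
```

View pics/e.png

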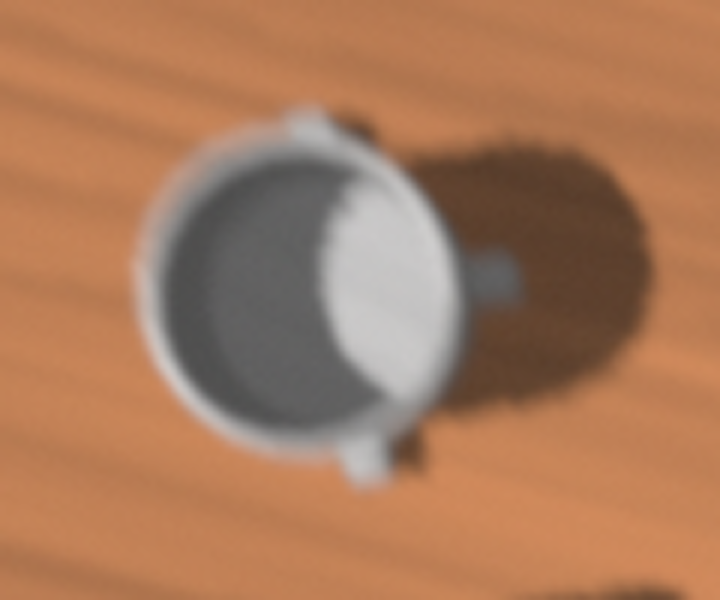

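jog_arm:
  rows:
    - {"x":0.025,"y":-0.018,"z":0.02,"wx":0,"wy":0,"wz":0}
    - {"x":0.025,"y":-0.018,"z":0.02,"wx":0,"wy":0,"wz":0}
    - {"x":0.025,"y":-0.018,"z":0.02,"wx":0,"wy":0,"wz":0}
    - {"x":0,"y":0,"z":0.04,"wx":0,"wy":0,"wz":0}
    - {"x":0,"y":0,"z":0.03,"wx":0,"wy":0,"wz":0}
    - {"x":0,"y":0,"z":0,"wx":0,"wy":0,"wz":0}

```text
time: 2.53
ee_pos: [469.7, -186.9, 147.5]
orientation: [-3.133, 0.01, 0.277]
ft_force: [-1.0, -0.1, -0.4]
grip_width: 0.998
finger_force: 0.0
```

```bash
python3 - <<'E'
from h import *
np.set_printoptions(precision=3,suppress=True)
print(manip.get_state()['ee_pos'])
im=save('wrist','pics/f.png')
for r in manip.trace('wrist','large')[:1]:
    g=r['region'].astype('uint8'); print(r['conf'],r['pixel'],cv2.boundingRect(g))
print(proj('wrist',(475,-187.3,88)))
rows(475,-187.3,64,.278)
E
```

```text
[ 469.654 -186.895  147.507]
0.95 [325.5, 206.2] (285, 151, 83, 96)
[320.261 210.63 ]
ori [-3.14   0.002  0.276] tool shift now(m) [ 0.002 -0.001  0.089] wz total -0.002305664088893433 (positive wz lowers yaw)
```

View pics/f.png

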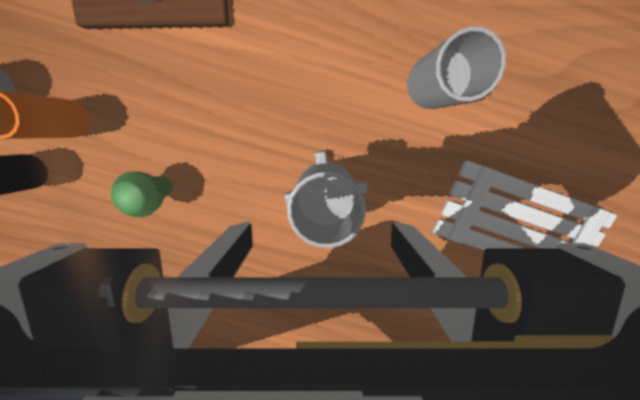

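The large rim is centred at (326,210), and its lugs at (321,157), (289,198) and (364,187) give a yaw of about 24.5°. Descending to grasp.

jog_arm:
  rows:
    - {"x":0.002,"y":0.0035,"z":0.02,"wx":0,"wy":0,"wz":0}
    - {"x":0,"y":0,"z":0.025,"wx":0,"wy":0,"wz":0}
    - {"x":0,"y":0,"z":0.025,"wx":0,"wy":0,"wz":0}
    - {"x":0,"y":0,"z":0.0135,"wx":0,"wy":0,"wz":0}
    - {"x":0,"y":0,"z":0,"wx":0,"wy":0,"wz":0}
    - {"x":0,"y":0,"z":0,"wx":0,"wy":0,"wz":0}

```text
time: 3.13
ee_pos: [478.6, -192.6, 71.6]
orientation: [3.139, -0.002, 0.276]
ft_force: [0.5, -0.7, -0.2]
grip_width: 1.002
finger_force: 0.0
```

jog_arm:
  rows:
    - {"x":0,"y":0,"z":0,"wx":0,"wy":0,"wz":0}
    - {"x":0,"y":0,"z":0,"wx":0,"wy":0,"wz":0}
    - {"x":0,"y":0,"z":0,"wx":0,"wy":0,"wz":0}
    - {"x":0,"y":0,"z":0,"wx":0,"wy":0,"wz":0}
    - {"x":0,"y":0,"z":0,"wx":0,"wy":0,"wz":0}
    - {"x":0,"y":0,"z":0,"wx":0,"wy":0,"wz":0}
  grip: 255
  squeeze: 25

```text
time: 3.63
ee_pos: [477.3, -189.0, 70.9]
orientation: [-3.139, -0.001, 0.277]
ft_force: [-1.6, 5.1, 5.6]
grip_width: 0.716
finger_force: 24.7
```

jog_arm:
  rows:
    - {"x":0,"y":0,"z":-0.01,"wx":0,"wy":0,"wz":0}
    - {"x":0,"y":0,"z":-0.03,"wx":0,"wy":0,"wz":0}
    - {"x":0,"y":0,"z":-0.035,"wx":0,"wy":0,"wz":0}
    - {"x":0.014,"y":-0.024,"z":-0.025,"wx":0,"wy":0,"wz":0}
    - {"x":0.018,"y":-0.031,"z":-0.015,"wx":0,"wy":0,"wz":0}
    - {"x":0.018,"y":-0.031,"z":-0.015,"wx":0,"wy":0,"wz":0}
    - {"x":0.018,"y":-0.031,"z":-0.01,"wx":0,"wy":0,"wz":0}
    - {"x":0.018,"y":-0.031,"z":-0.01,"wx":0,"wy":0,"wz":0}
    - {"x":0.011,"y":-0.021,"z":-0.01,"wx":0,"wy":0,"wz":0}
    - {"x":0,"y":0,"z":0,"wx":0,"wy":0,"wz":0}

```text
time: 4.47
ee_pos: [526.3, 2.8, 232.1]
orientation: [-3.14, -0.005, 0.283]
ft_force: [0.5, 0.0, -3.7]
grip_width: 0.718
finger_force: 24.7
```

```bash
python3 - <<'E'
from h import *
np.set_printoptions(precision=3,suppress=True)
manip.camera('scene')
s=manip.get_state();print(s['time'],s['ee_pos'],s['orientation'],s['grip_width'],s['ft_force'],s['qpos'])
im=save('wrist','pics/g.png')
for r in manip.trace('wrist','stand')[:1]:
    print(r['conf'],r['pixel'],cv2.boundingRect(r['region'].astype('uint8')))
p=proj('wrist',(649,36,68));print(p)
x,y=int(p[0]),int(p[1]);x0=max(0,x-110);y0=max(0,y-90)
print(x0,y0);cv2.imwrite('pics/g2.png',cv2.resize(im[y0:y0+200,x0:x0+240,::-1],None,fx=3,fy=3,interpolation=cv2.INTER_CUBIC))
E
```

```text
4.5167 [525.296   0.121 231.055] [ 3.14  -0.002  0.282] 0.7164169590702033 [-0.645  0.258 -4.791] [-0.132  0.19   1.579 -0.     1.371  1.157]
0.9 [316.4, 71.4] (258, 9, 118, 127)
[319.479  75.207]
209 0
```

View pics/g2.png

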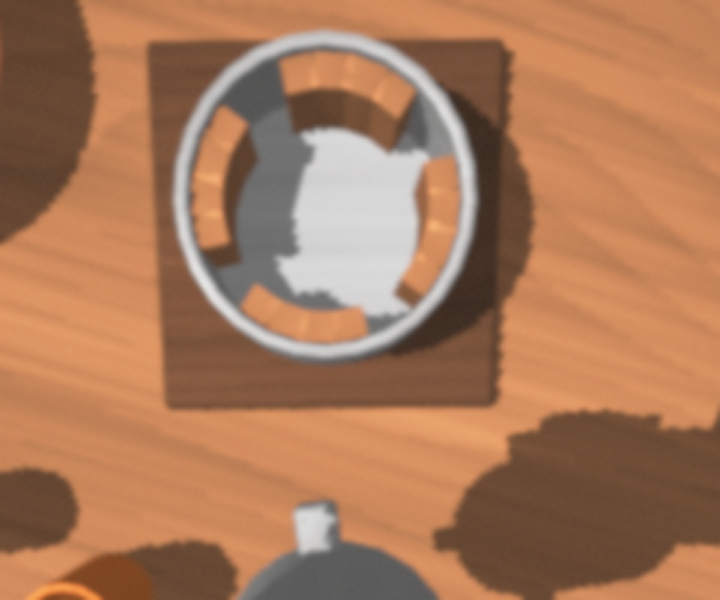

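The picture shows the stand rim centred at crop (326,197), with slots at upper-left, upper-right, lower-right and lower-left. The held cup's front lug is at (317,525).

```bash
python3 - <<'E'
from h import *
np.set_printoptions(precision=2,suppress=True)
G=lambda p,z:ground('wrist',(209+p[0]/3,p[1]/3),z)[:2]
th=np.linspace(0,6.28,40)
C=G((326,197),68); print('C rim',C)
for c,r in(((326,197),1),):
    pts=[G(p,68) for p in((175,197),(477,197),(326,32),(326,362))]; print('widths',np.linalg.norm(pts[0]-pts[1]),np.linalg.norm(pts[2]-pts[3]))
S={'UR':[(415,95),(400,122),(453,158),(427,163)],'UL':[(281,65),(287,95),(220,107),(247,125)],'LL':[(200,248),(229,245),(243,307),(258,285)],'LR':[(367,335),(363,308),(425,300),(398,288)]}
M={}
for k,v in S.items():
    M[k]=np.mean([G(p,64) for p in v],0); d=M[k]-C; print(k,np.hypot(*d),np.degrees(np.arctan2(d[1],d[0]))%90)
print('centre slots',np.mean(list(M.values()),0))
for a,b in(('UR','LL'),('UL','LR')): d=M[a]-M[b]; print(np.degrees(np.arctan2(d[1],d[0]))%90)
s=manip.get_state(); print('lug',G((316,503),s['ee_pos'][2]-71+18), s['ee_pos'],s['orientation'])
E
```

```text
C rim [657.82  40.57]
widths 110.5664443241451 111.66723129287703
UR 41.87468286424495 47.42405037885915
UL 41.682081656093715 51.58706626787633
LL 43.350775758400204 51.22167855364992
LR 44.768291275580275 47.65944487892722
centre slots [656.02  40.17]
49.3557636994328
49.553121661122304
lug [561.59  14.79] [523.99  -2.14 229.66] [3.14 0.   0.28]
```

```bash
python3 - <<'E'
from h import *
np.set_printoptions(precision=2,suppress=True)
s=manip.get_state();im=save('wrist','pics/k.png');o=cv2.imread('pics/g.png')
k=im[:,:,::-1]
r=cv2.matchTemplate(np.ascontiguousarray(k),o[5:127,260:376],cv2.TM_CCOEFF_NORMED);_,v,_,l=cv2.minMaxLoc(r)
p=np.array([317.7,65.7])+np.array(l)-[260,5];print(v,p,s['ee_pos'],s['orientation'],manip.get_state()['ee_pos'])
import json;json.dump(dict(p=p.tolist()),open('k.json','w'))
print('C',ground('wrist',p,68))
c=im[140:300,220:430,::-1];cv2.imwrite('pics/k2.png',cv2.resize(c,None,fx=3.7,fy=3.7,interpolation=cv2.INTER_CUBIC))
E
```

```text
0.9891396760940552 [315.7  62.7] [523.99  -2.14 229.66] [3.14 0.   0.28] [523.81  -2.55 229.38]
C [659.83  42.92  68.  ]
```

View pics/k2.png

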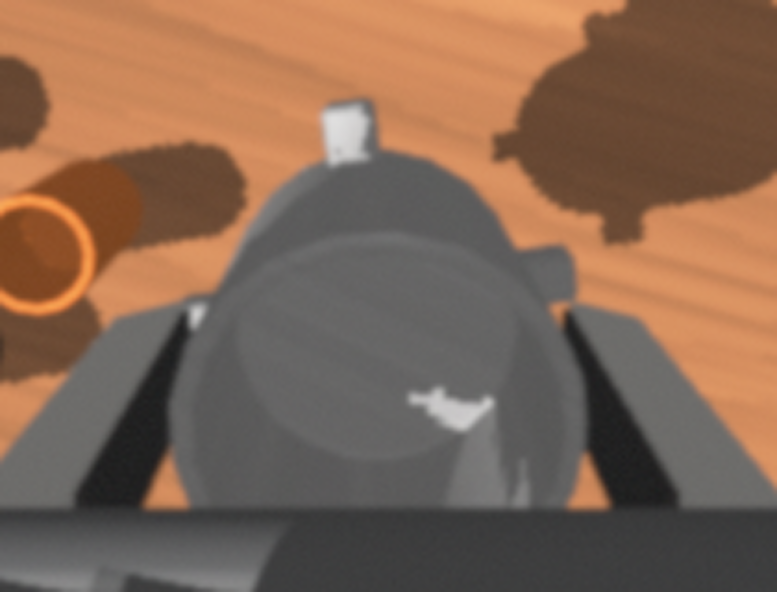

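The held cup's rim top is at px (322,203.5), its bottom edge at (321,180.5), the front lug tip at (314,167), the right lug tip at (375,214) and the left at about (271,224).

```bash
cat > fit.py <<'E'
from h import *
from scipy.optimize import least_squares
np.set_printoptions(precision=2,suppress=True)
m=manip.camera_model('wrist');C=np.linalg.inv(np.array(m['tool_from_camera']))
def pt(X): p=C[:3,:3]@X+C[:3,3]; return np.array([m['fx']*p[0]/p[2]+m['cx'],m['fy']*p[1]/p[2]+m['cy']])
def circ(o,r,z):
    t=np.linspace(0,2*np.pi,721); return np.array([pt(np.array([o[0]+r*np.cos(a),o[1]+r*np.sin(a),z])) for a in t])
def res(v):
    ox,oy,a,zb=v  # zb: underside in tool z
    rim=circ((ox,oy),34,zb-88); bot=circ((ox,oy),34,zb)
    tip=lambda k,h:pt(np.array([ox+46*np.cos(a+k),oy+46*np.sin(a+k),zb-h]))
    f,r,l=tip(0,6),tip(np.pi/2,12),tip(-np.pi/2,18)
    return [rim[:,1].min()-203.5,(rim[:,0].min()-265.4)*.7,(rim[:,0].max()-378.6)*.7,bot[:,1].min()-180.5,f[0]-314,f[1]-167.5,r[0]-375.4,r[1]-214.3,(l[1]-222)*.3]
s=least_squares(res,[0,0,-.15,71],x_scale=[1,1,.05,1]);print(s.x,np.degrees(s.x[2]),s.fun)
E
python3 fit.py
```

```text
[-6.03 -0.03 -0.13 72.62] -7.430672017384096 [ 0.09 -0.08 -0.05 -0.67  0.76 -0.11 -0.64 -0.07  2.31]
```

jog_arm:
  rows:
    - {"x":0.037,"y":-0.002,"z":0.01,"wx":0,"wy":0,"wz":0}
    - {"x":0.037,"y":-0.002,"z":0.01,"wx":0,"wy":0,"wz":0}
    - {"x":0.037,"y":-0.002,"z":0.01,"wx":0,"wy":0,"wz":0}
    - {"x":0.037,"y":-0.002,"z":0.01,"wx":0,"wy":0,"wz":0}
    - {"x":0,"y":0,"z":0.01,"wx":0,"wy":0,"wz":-0.1125}
    - {"x":0,"y":0,"z":0,"wx":0,"wy":0,"wz":-0.1125}
    - {"x":0,"y":0,"z":0,"wx":0,"wy":0,"wz":-0.1125}
    - {"x":0,"y":0,"z":0,"wx":0,"wy":0,"wz":-0.1125}
    - {"x":0,"y":0,"z":0,"wx":0,"wy":0,"wz":0}
    - {"x":0,"y":0,"z":0,"wx":0,"wy":0,"wz":0}

```text
time: 5.5
ee_pos: [664.3, 45.0, 179.0]
orientation: [-3.141, 0.002, 0.723]
ft_force: [0.7, -1.1, -2.5]
grip_width: 0.707
finger_force: 24.9
```

jog_arm:
  rows:
    - {"x":0,"y":0,"z":0,"wx":0,"wy":0,"wz":0}
    - {"x":0,"y":0,"z":0,"wx":0,"wy":0,"wz":0}

```text
time: 5.67
ee_pos: [664.6, 45.8, 179.8]
orientation: [-3.142, 0.0, 0.725]
ft_force: [0.0, 0.3, -4.4]
grip_width: 0.706
finger_force: 24.9
```

```bash
python3 - <<'E'
from h import *
np.set_printoptions(precision=2,suppress=True)
s=manip.get_state();print(s['ee_pos'],s['orientation'],s['ft_force'],s['torque'])
im=save('wrist','pics/m.png');a=save('scene','pics/m1.png');b=save('side','pics/m2.png')
w=cv2.resize(im[120:290,200:440,::-1],(480,340),interpolation=2)
z=np.hstack([cv2.resize(cv2.imread(f)[y:y+120,x:x+100],(320,384),interpolation=2)[:260] for f,x,y in(('pics/m1.png',285,190),('pics/m2.png',290,120))])
z=cv2.resize(z,(640,260)); out=np.zeros((600,640,3),'uint8'); out[:340,:480]=w; out[340:]=z
cv2.imwrite('pics/m3.png',out)
E
```

```text
[664.55  45.84 179.82] [-3.14  0.    0.73] [ 0.05  0.29 -4.38] [-0.03 -0.02  0.03]
```

View pics/m3.png

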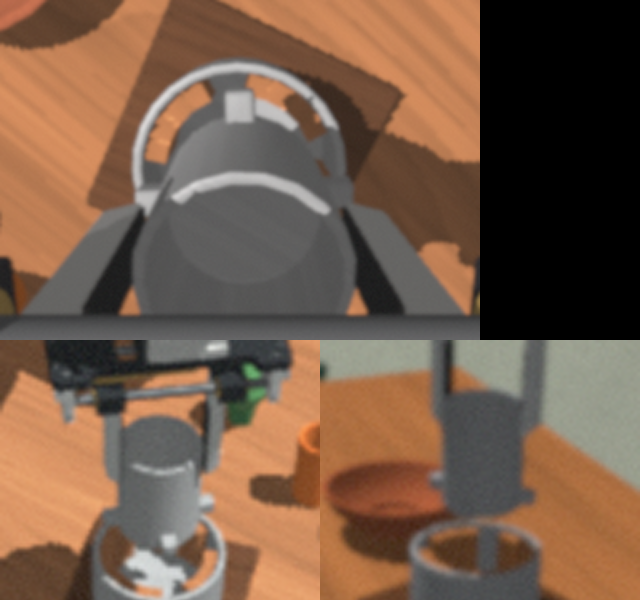

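The view shows the stand rim spanning crop 133–345 with its top at 62, the front lug tip at (238,92) and the slot near (230,80). So the cup is nearly in line. I'll refine the relative offset.

```bash
cat > fit2.py <<'E'
from fit import *
s=manip.get_state();h=s['ee_pos'][2]
def rs(v):
    c=circ(v,56,h-68); return [c[:,1].min()-151,c[:,0].min()-266.5,c[:,0].max()-372.5]
q=least_squares(rs,[-5,0]);print('stand in tool',q.x,q.fun)
def rc(v):
    ox,oy,a=v; rim=circ((ox,oy),34,72.0-88); f=pt(np.array([ox+46*np.cos(a),oy+46*np.sin(a),72-6])); f2=pt(np.array([ox+46*np.cos(a),oy+46*np.sin(a),72-18]))
    print(end='');return [rim[:,1].min()-206.3,rim[:,0].min()-266.8,rim[:,0].max()-378.6,f[0]-319,f[1]-165.5]
w=least_squares(rc,[-6,0,-.1]);print('cup in tool',w.x,np.degrees(w.x[2]),w.fun)
print('world lug deg',np.degrees(s['orientation'][2]-w.x[2])%90)
# slot pixel direction
E
python3 fit2.py
python3 - <<'E'
from fit import *
im=cv2.imread('pics/m.png'); hsv=cv2.cvtColor(im,cv2.COLOR_BGR2HSV)
# slot edges: scan row slightly below rim top for teak(orange) vs grey
for r in range(154,170,2):
    print(r,''.join('#' if hsv[r,c,1]>90 else '.' for c in range(260,380)))
print(manip.get_state()['ee_pos'],manip.get_state()['orientation'])
E
```

```text
[-5.93  0.28 -0.13 72.61] -7.419002857623298 [ 0.07 -0.08 -0.03 -0.66  0.75 -0.11 -0.66 -0.05  2.31]
stand in tool [-5.06 -2.03] [ 0.05 -0.67  0.67]
cup in tool [-6.5   0.71 -0.06] -3.2983547876251373 [-1.5  -0.94  0.85  0.13  2.28]
world lug deg 44.94451836286033
[-5.93  0.28 -0.13 72.61] -7.419002857623298 [ 0.07 -0.08 -0.03 -0.66  0.75 -0.11 -0.66 -0.05  2.31]
154 ####################################...............................................#####################################
156 #################################......................................................#################################
158 ##############################..................................########...................#############################
160 ###########################....................................###############...............###########################
162 ########################............#########..................###################.............#########################
164 ######################............############....................####################............######################
166 ####################..........#################....................#####################............####################
168 ##################..........##################......................######################............##################
[664.65  46.37 180.03] [3.14 0.   0.73]
```

```bash
python3 - <<'E'
from fit import *
s=manip.get_state();z=s['ee_pos'][2]-64
T=np.array(m['tool_from_camera'])
def tp(px,z):
    d=T[:3,:3]@np.array([(px[0]-m['cx'])/m['fx'],(px[1]-m['cy'])/m['fy'],1]);c=T[:3,3];return c+d*(z-c[2])/d[2]
St=np.array([-5.06,-2.03])
for e in((305.5,162),(323.5,162),(314.5,162)):
    p=tp(e,z)[:2];d=p-St;print(p,np.hypot(*d),np.degrees(np.arctan2(d[1],d[0])))
print(s['orientation'])
E
```

```text
[-5.93  0.28 -0.13 72.61] -7.419002857623298 [ 0.07 -0.08 -0.03 -0.66  0.75 -0.11 -0.66 -0.05  2.31]
[ 39.7  -16.27] 46.971180394229236 -17.646288358429256
[39.69  2.13] 44.94230471959602 5.3099507994744854
[39.7  -7.07] 45.03808628738714 -6.424874139437916
[3.14 0.   0.73]
```

jog_arm:
  rows:
    - {"x":0.001,"y":-0.0024,"z":0,"wx":0,"wy":0,"wz":-0.025}
    - {"x":0,"y":0,"z":0.012,"wx":0,"wy":0,"wz":0}
    - {"x":0,"y":0,"z":0.012,"wx":0,"wy":0,"wz":0}
    - {"x":0,"y":0,"z":0.01,"wx":0,"wy":0,"wz":0}
    - {"x":0,"y":0,"z":0.004,"wx":0,"wy":0,"wz":0}
    - {"x":0,"y":0,"z":0,"wx":0,"wy":0,"wz":0}
    - {"x":0,"y":0,"z":0,"wx":0,"wy":0,"wz":0}

```text
time: 6.4
ee_pos: [664.0, 49.1, 141.9]
orientation: [3.142, 0.0, 0.753]
ft_force: [0.2, 0.5, -4.2]
grip_width: 0.709
finger_force: 24.9
```

jog_arm:
  rows:
    - {"x":0,"y":0,"z":0.004,"wx":0,"wy":0,"wz":0}
    - {"x":0,"y":0,"z":0.004,"wx":0,"wy":0,"wz":0}
    - {"x":0,"y":0,"z":0.003,"wx":0,"wy":0,"wz":0}
    - {"x":0,"y":0,"z":0,"wx":0,"wy":0,"wz":0}
    - {"x":0,"y":0,"z":0,"wx":0,"wy":0,"wz":0}

```text
time: 6.82
ee_pos: [663.7, 49.0, 130.7]
orientation: [-3.141, 0.0, 0.753]
ft_force: [-0.2, 0.2, -4.2]
grip_width: 0.705
finger_force: 24.9
```

jog_arm:
  rows:
    - {"x":0,"y":0,"z":0.002,"wx":0,"wy":0,"wz":0}
    - {"x":0,"y":0,"z":0.002,"wx":0,"wy":0,"wz":0}
    - {"x":0,"y":0,"z":0.002,"wx":0,"wy":0,"wz":0}
    - {"x":0,"y":0,"z":0,"wx":0,"wy":0,"wz":0}
    - {"x":0,"y":0,"z":0,"wx":0,"wy":0,"wz":0}

```text
time: 7.23
ee_pos: [664.8, 49.0, 128.3]
orientation: [3.139, -0.003, 0.753]
ft_force: [-1.8, -0.8, 8.7]
grip_width: 0.706
finger_force: 25.0
```

jog_arm:
  rows:
    - {"x":0,"y":0,"z":-0.002,"wx":0,"wy":0,"wz":0}
    - {"x":0,"y":0,"z":0,"wx":0,"wy":0,"wz":-0.02}
    - {"x":0,"y":0,"z":0,"wx":0,"wy":0,"wz":-0.02}
    - {"x":0,"y":0,"z":0,"wx":0,"wy":0,"wz":-0.02}
    - {"x":0,"y":0,"z":0,"wx":0,"wy":0,"wz":0}
    - {"x":0,"y":0,"z":0,"wx":0,"wy":0,"wz":0}

```text
time: 7.73
ee_pos: [665.0, 48.4, 127.9]
orientation: [3.139, -0.001, 0.813]
ft_force: [1.2, -2.1, 5.3]
grip_width: 0.704
finger_force: 24.9
```

```bash
python3 - <<'E'
from h import *
np.set_printoptions(precision=3,suppress=True)
s=manip.get_state();print(s['ee_pos'],s['orientation'],s['ft_force'],s['torque'])
a=save('wrist','pics/n.png');print(manip.get_state()['ee_pos'])
hsv=cv2.cvtColor(cv2.imread('pics/n.png'),cv2.COLOR_BGR2HSV)
for r in range(136,190,3): print(r,''.join('%x'%min(15,hsv[r,c,1]//14) for c in range(250,390)))
E
```

```text
[664.987  48.384 127.87 ] [ 3.139 -0.001  0.813] [ 1.21  -2.089  5.318] [-0.387 -0.02  -0.124]
[664.951  48.384 127.803]
136 aa9aaaaa9aaaaaaaaaaaaaaaaa9999999999999999999999999999999999999999999999999999999999999999999999aaaaaaaaaaaaaaaaaaaaaaaaaaaaaaaaaaaaaaaaaaaa
139 aaaaaaaaaaaaaaaaaaaaaaaa9999999999999999999999999999999999999999999999999999999999999999999999999999aaaaaaaaaaaaaaaaaaaaaaaaaaaaaaaaaaaaaaaa
142 aaaaaaaaaaaaaaaaaaaaaaa999999999999999999999999999999999999999999999999999999999999999999999999999999999999aaaaaaaaaaaaaaaaaaaaaaaaaaaaaaaaa
145 aaaaaaaaa9a9aaaaaaaaa99999999999999999999999999999999999999999999999999999999999999999999999999999999999999999aaa9aaaaaaaaaaaaaaaaaaaaaaaaaa
148 aaaaaaaaaaaaaaaaaaaa999999999999999999999999999999999999999999999999999999999999999999999999999999999999999999999999aaaaaaaaaaaaaaaaaaa9aaaa
151 aaaaaaaaaaaaaaaaaa9999999999999999999999999999999999999999999999999999899889999999999999999999999999999999999999999999999aaaaaaaaaaaaaaaaaaa
154 aaaaaaaaaaaaaaa999999999999999999999999999999999999998876543221111111110011112244566778899999999999999999
[... 930 characters left out ...]
9863100000000259aaaaaaaaaaaaaaaaaaaa952000000000000000000379999aaaaaaaaaaaaaaaaaaaa9853100000000136787788888889999999999
178 aaa999999999999999863100000001379aaaaaaaaaaaaaaaaaaaaa99851000000000000000000023568999aaaaaaaaaaaaaaaaaaaaa985200000000257788788778889999999
181 aa9999999999999986310000001379aaaaaaaaaaaaaa99aa998753100000000000000000000000000000124678999aaaaaaaaaaaaaaaaa984100000001377788877787888999
184 999999999999998520000000269aaaaaaaaaaaaaaa9998641100000000000000000000000000000000000000000246899aaaaaaaaaaaaaaa9862000000012678788887878899
187 9999999999998520000001489aaaaaaaaaaaaaa997520000000000000000000000000000000000000000000000000001257999aaaaaaaaaaaaa9841000000126778887887888
```

```bash
python3 - <<'E'
import cv2
g=cv2.imread('pics/n.png',0)
for r in range(156,186,2): print(r,' '.join('%3d'%g[r,c] for c in range(298,340,1)))
E
```

```text
156  92  94  98 100 104 106 108 107 108 109 109 111 110 111 110 111 110 111 110 109 110 110 113 114 114 115 115 111 106 102 100  97  96  93  91  90  89  88  87  86  86  84
158 108 111 114 116 116 122 130 136 141 151 161 168 174 177 180 180 182 181 180 179 179 179 182 183 185 184 184 182 176 172 165 157 149 139 131 123 114 107 101  96  91  90
160 141 150 159 168 176 185 190 195 197 198 197 196 195 193 194 194 194 196 193 192 190 190 189 189 189 190 191 191 194 194 194 195 194 193 191 187 182 178 173 169 162 150
162 197 199 202 199 195 192 188 184 182 178 174 169 164 162 162 162 161 161 161 160 160 159 161 159 156 153 155 159 164 168 173 178 182 184 184 186 187 190 191 190 190 189
164 184 180 174 167 163 157 148 138 131 125 118 111 107 106 107 108 107 107 106 105 106 107 107 108 107 107 105 103 104 106 108 113 120 134 146 151 156 159 164 168 174 179
166 138 127 117 104  91  83  76  75  79  87  91  93  94 103 118 135 143 146 147 149 150 151 152 153 154 154 147 128 106  89  78  73  89 114 132 133 131 130 125 123 123 131
168 127 129 127 117  96  75  65  67  71  80  87  92  97 114 144 169 
[... 779 characters left out ...]
 146 147 147
178 146 147 149 148 148 148 145 137 121 100  92  93  95 107 137 167 179 182 181 181 180 179 179 179 181 178 171 155 130 101  84  83  81  82  93 118 138 148 148 150 156 163
180 148 148 146 141 134 124 115 111 110 108 112 115 117 122 141 164 173 172 169 168 168 167 165 166 168 168 161 150 127 104  92  92  93  91  94 103 117 125 136 148 157 164
182 135 123 114 109 108 112 118 120 122 122 122 122 121 122 126 132 132 128 124 121 121 119 118 118 119 120 117 115 109 102 100  99  95  96  93  93  92  92  94  94 100 107
184 105 107 114 119 123 126 125 124 123 123 122 123 120 119 117 114 113 113 112 111 110 109 109 108 107 105 105 104 102 101 101  98  95  96  94  94  92  90  90  89  86  87
```

```bash
python3 - <<'E'
from fit import *
s=manip.get_state();h=s['ee_pos'][2]
# outer rim half-points from saturation profile
im=cv2.imread('pics/n.png');sat=cv2.cvtColor(im,cv2.COLOR_BGR2HSV)[:,:,1].astype(float)
P=[]
for r in range(157,200,2):
    l=[c for c in range(215,318) if sat[r,c]>70>=sat[r,c+1]]; q=[c for c in range(322,425) if sat[r,c]<=70<sat[r,c+1]]
    if l: P.append((l[0]+.5,r))
    if q: P.append((q[-1]+.5,r))
P=np.array(P)
def rs(v):
    c=circ(v[:2],v[2],h-68); d=np.linalg.norm(P[:,None]-c[None],axis=2).min(1); return d
q=least_squares(rs,[-5,0,56],loss='soft_l1');print('stand in tool, r',q.x,np.round(rs(q.x),1))
q=least_squares(lambda v:rs([v[0],v[1],56]),[-5,0],loss='soft_l1');print(q.x)
# cup: rim of held cup, front lug tip
g=cv2.imread('pics/n.png',0)
for c in(300,320,340): print(c,' '.join(map(str,g[186:222,c])))
E
```

```text
[-5.93  0.34 -0.13 72.61] -7.415816032525351 [ 0.07 -0.08 -0.02 -0.66  0.75 -0.11 -0.66 -0.05  2.31]
stand in tool, r [-4.98 -1.3  55.71] [1.2 1.  0.7 0.5 0.9 0.2 0.1 0.4 0.1 0.2 0.2 0.1 0.6 0.3 0.8 0.6 0.4 0.1
 0.4 0.1 0.2 0.7 0.1 0.5 0.4 0.3 0.1 0.5 0.2 0.2 0.3 0.2 0.5 0.2 0.5 0.2
 0.4 0.2 0.2 0.2 0.  0.4 0.4 0.7]
[-5.35 -1.27]
300 128 128 127 127 126 125 126 125 124 124 123 123 124 122 122 120 121 120 119 118 119 119 125 153 184 195 191 183 173 153 120 99 94 93 93 92
320 108 108 107 106 107 107 107 106 106 106 105 105 105 105 104 103 104 104 108 132 167 184 184 178 172 153 121 95 90 90 89 88 90 89 90 90
340 84 86 85 85 85 87 86 88 86 87 85 86 87 87 88 88 88 88 88 88 89 95 120 154 175 181 181 178 163 129 100 90 91 90 90 90
```

jog_arm:
  rows:
    - {"x":0,"y":0,"z":-0.003,"wx":0,"wy":0,"wz":0}
    - {"x":0.0015,"y":-0.0016,"z":0,"wx":0,"wy":0,"wz":0}
    - {"x":0,"y":0,"z":0,"wx":0,"wy":0,"wz":0}
    - {"x":0,"y":0,"z":0.002,"wx":0,"wy":0,"wz":0}
    - {"x":0,"y":0,"z":0.002,"wx":0,"wy":0,"wz":0}
    - {"x":0,"y":0,"z":0.002,"wx":0,"wy":0,"wz":0}
    - {"x":0,"y":0,"z":0,"wx":0,"wy":0,"wz":0}
    - {"x":0,"y":0,"z":0,"wx":0,"wy":0,"wz":0}

```text
time: 8.45
ee_pos: [664.1, 51.8, 126.7]
orientation: [3.141, -0.002, 0.813]
ft_force: [-2.5, -0.5, 10.4]
grip_width: 0.702
finger_force: 25.0
```

jog_arm:
  rows:
    - {"x":0,"y":0,"z":-0.0015,"wx":0,"wy":0,"wz":0}
    - {"x":0,"y":0,"z":0,"wx":0,"wy":0,"wz":-0.02}
    - {"x":0,"y":0,"z":0,"wx":0,"wy":0,"wz":-0.02}
    - {"x":0,"y":0,"z":0,"wx":0,"wy":0,"wz":-0.02}
    - {"x":0,"y":0,"z":0,"wx":0,"wy":0,"wz":0}

```text
time: 8.87
ee_pos: [662.9, 50.7, 124.3]
orientation: [-3.141, 0.002, 0.874]
ft_force: [-1.1, -1.8, -1.7]
grip_width: 0.707
finger_force: 24.9
```

```bash
cat > st.py <<'E'
from fit import *
import sys
s=manip.get_state();h=s['ee_pos'][2]
R=Ro.from_euler('xyz',s['orientation']).as_matrix()
print(s['ee_pos'],s['orientation'],'F tool',R.T@s['ft_force'],'T tool',R.T@s['torque'],'grip',s['grip_width'])
im=save('wrist',sys.argv[1])[:,:,::-1];sat=cv2.cvtColor(np.ascontiguousarray(im),cv2.COLOR_BGR2HSV)[:,:,1].astype(float);g=cv2.cvtColor(np.ascontiguousarray(im),cv2.COLOR_BGR2GRAY)
P=[]
for r in range(157,200,2):
    l=[c for c in range(215,318) if sat[r,c]>70>=sat[r,c+1]]; q=[c for c in range(322,425) if sat[r,c]<=70<sat[r,c+1]]
    if l: P.append((l[0]+.5,r))
    if q: P.append((q[-1]+.5,r))
P=np.array(P)
rs=lambda v:np.linalg.norm(P[:,None]-circ(v,56,h-68)[None],axis=2).min(1)
print('stand in tool',least_squares(rs,[-5,0],loss='soft_l1').x)
for r in(168,170,172,174):
    b=np.where(sat[r,290:350]<70)[0]+290; k=np.where((g[r,300:335]>140)&(sat[r,300:335]<40))[0]+300
    print(r,'slot',b.min() if len(b) else 0,[c for c in range(295,345) if (sat[r,c]-70)*(sat[r,c+1]-70)<0],'lug',k.min() if len(k) else 0,k.max() if len(k) else 0)
print('rimrow',[r for r in range(190,220) if g[r,320]<140<=g[r+1,320]][:1])
E
python3 st.py pics/o.png
```

```text
[-5.93  0.38 -0.13 72.6 ] -7.413971682755824 [ 0.07 -0.08 -0.02 -0.66  0.75 -0.11 -0.66 -0.05  2.31]
[662.9   50.69 124.27] [-3.14  0.    0.87] F tool [-2.08  0.3   1.71] T tool [-0.23 -0.56  0.12] grip 0.7065297109890084
stand in tool [-5.59  1.49]
168 slot 290 [300, 311, 333] lug 316 324
170 slot 290 [295, 310, 332] lug 313 325
172 slot 290 [311, 331] lug 313 325
174 slot 312 [311, 332] lug 313 325
rimrow [205]
```

jog_arm:
  rows:
    - {"x":0,"y":0.001,"z":0,"wx":0,"wy":0,"wz":0}
    - {"x":0,"y":0,"z":0.002,"wx":0,"wy":0,"wz":0}
    - {"x":0,"y":0,"z":0.002,"wx":0,"wy":0,"wz":0}
    - {"x":0,"y":0,"z":0.002,"wx":0,"wy":0,"wz":0}
    - {"x":0,"y":0,"z":0,"wx":0,"wy":0,"wz":0}
    - {"x":0,"y":0,"z":0,"wx":0,"wy":0,"wz":0}

```text
time: 9.42
ee_pos: [664.1, 50.2, 118.6]
orientation: [-3.141, 0.001, 0.873]
ft_force: [-0.6, -2.3, -5.9]
grip_width: 0.701
finger_force: 24.9
```

jog_arm:
  rows:
    - {"x":0,"y":0,"z":0.003,"wx":0,"wy":0,"wz":0}
    - {"x":0,"y":0,"z":0.003,"wx":0,"wy":0,"wz":0}
    - {"x":0,"y":0,"z":0.003,"wx":0,"wy":0,"wz":0}
    - {"x":0,"y":0,"z":0.003,"wx":0,"wy":0,"wz":0}
    - {"x":0,"y":0,"z":0,"wx":0,"wy":0,"wz":0}

```text
time: 9.83
ee_pos: [664.5, 50.4, 106.7]
orientation: [-3.141, 0.0, 0.873]
ft_force: [-1.6, -3.3, -4.6]
grip_width: 0.704
finger_force: 24.9
```

jog_arm:
  rows:
    - {"x":0,"y":0,"z":0.003,"wx":0,"wy":0,"wz":0}
    - {"x":0,"y":0,"z":0.003,"wx":0,"wy":0,"wz":0}
    - {"x":0,"y":0,"z":0.003,"wx":0,"wy":0,"wz":0}
    - {"x":0,"y":0,"z":0.003,"wx":0,"wy":0,"wz":0}
    - {"x":0,"y":0,"z":0,"wx":0,"wy":0,"wz":0}
    - {"x":0,"y":0,"z":0,"wx":0,"wy":0,"wz":0}

```text
time: 10.33
ee_pos: [664.3, 50.6, 94.6]
orientation: [-3.141, 0.0, 0.873]
ft_force: [-1.8, -1.7, -6.7]
grip_width: 0.706
finger_force: 24.9
```

jog_arm:
  rows:
    - {"x":0,"y":0,"z":0.0015,"wx":0,"wy":0,"wz":0}
    - {"x":0,"y":0,"z":0.0015,"wx":0,"wy":0,"wz":0}
    - {"x":0,"y":0,"z":0.001,"wx":0,"wy":0,"wz":0}
    - {"x":0,"y":0,"z":0,"wx":0,"wy":0,"wz":0}
    - {"x":0,"y":0,"z":0,"wx":0,"wy":0,"wz":0}

```text
time: 10.75
ee_pos: [664.5, 50.6, 91.4]
orientation: [-3.142, 0.0, 0.873]
ft_force: [-1.2, -1.6, -3.3]
grip_width: 0.703
finger_force: 24.9
```

jog_arm:
  rows:
    - {"x":0,"y":0,"z":0.001,"wx":0,"wy":0,"wz":0}
    - {"x":0,"y":0,"z":0.001,"wx":0,"wy":0,"wz":0}
    - {"x":0,"y":0,"z":0,"wx":0,"wy":0,"wz":0}
    - {"x":0,"y":0,"z":0,"wx":0,"wy":0,"wz":0}

```text
time: 11.08
ee_pos: [664.6, 50.5, 89.4]
orientation: [3.141, -0.0, 0.873]
ft_force: [-1.6, -3.2, -2.7]
grip_width: 0.704
finger_force: 24.9
```

jog_arm:
  rows:
    - {"x":0,"y":0,"z":0.001,"wx":0,"wy":0,"wz":0}
    - {"x":0,"y":0,"z":0.001,"wx":0,"wy":0,"wz":0}
    - {"x":0,"y":0,"z":0,"wx":0,"wy":0,"wz":0}
    - {"x":0,"y":0,"z":0,"wx":0,"wy":0,"wz":0}

```text
time: 11.42
ee_pos: [664.8, 50.9, 88.7]
orientation: [3.141, -0.001, 0.873]
ft_force: [-2.8, -0.7, 4.9]
grip_width: 0.703
finger_force: 24.9
```

jog_arm:
  rows:
    - {"x":0,"y":0,"z":0,"wx":0,"wy":0,"wz":0}
    - {"x":0,"y":0,"z":0,"wx":0,"wy":0,"wz":0}
    - {"x":0,"y":0,"z":0,"wx":0,"wy":0,"wz":0}
    - {"x":0,"y":0,"z":0,"wx":0,"wy":0,"wz":0}
    - {"x":0,"y":0,"z":-0.01,"wx":0,"wy":0,"wz":0}
    - {"x":0,"y":0,"z":-0.03,"wx":0,"wy":0,"wz":0}
    - {"x":0,"y":0,"z":-0.04,"wx":0,"wy":0,"wz":0}
    - {"x":0,"y":0,"z":-0.04,"wx":0,"wy":0,"wz":0}
    - {"x":-0.02,"y":0.008,"z":-0.03,"wx":0,"wy":0,"wz":0}
    - {"x":-0.034,"y":0.013,"z":0,"wx":0,"wy":0,"wz":0}
  grip: 0

```text
time: 12.25
ee_pos: [650.8, -2.2, 246.1]
orientation: [3.129, -0.011, 0.877]
ft_force: [0.9, -0.4, 0.2]
grip_width: 0.998
finger_force: 0.0
```

jog_arm:
  rows:
    - {"x":-0.035,"y":0.013,"z":0,"wx":0,"wy":0,"wz":0}
    - {"x":-0.035,"y":0.013,"z":0,"wx":0,"wy":0,"wz":0}
    - {"x":-0.035,"y":0.013,"z":0,"wx":0,"wy":0,"wz":0}
    - {"x":-0.035,"y":0.013,"z":0,"wx":0,"wy":0,"wz":0}
    - {"x":-0.035,"y":0.013,"z":0,"wx":0,"wy":0,"wz":0}
    - {"x":-0.035,"y":0.013,"z":0,"wx":0,"wy":0,"wz":0}
    - {"x":-0.035,"y":0.013,"z":0,"wx":0,"wy":0,"wz":0.125}
    - {"x":0,"y":0,"z":0,"wx":0,"wy":0,"wz":0.125}
    - {"x":0,"y":0,"z":0,"wx":0,"wy":0,"wz":0.125}
    - {"x":0,"y":0,"z":0,"wx":0,"wy":0,"wz":0.125}

```text
time: 13.08
ee_pos: [558.0, -251.7, 238.2]
orientation: [3.141, -0.001, 0.365]
ft_force: [0.2, 0.3, 0.9]
grip_width: 0.998
finger_force: 0.0
```

jog_arm:
  rows:
    - {"x":0,"y":0,"z":0,"wx":0,"wy":0,"wz":0.125}
    - {"x":0,"y":0,"z":0,"wx":0,"wy":0,"wz":0.125}
    - {"x":0,"y":0,"z":0,"wx":0,"wy":0,"wz":0.125}
    - {"x":0,"y":0,"z":0,"wx":0,"wy":0,"wz":0}
    - {"x":0,"y":0,"z":0,"wx":0,"wy":0,"wz":0}
    - {"x":0,"y":0,"z":0,"wx":0,"wy":0,"wz":0}
    - {"x":0,"y":0,"z":0,"wx":0,"wy":0,"wz":0}

```text
time: 13.67
ee_pos: [558.2, -250.5, 237.7]
orientation: [3.141, -0.0, -0.0]
ft_force: [-0.2, -0.5, -0.2]
grip_width: 0.998
finger_force: 0.0
```

```bash
cat > cup.py <<'E'
# fit a standing cup: silhouette of rim circle (z=H) and base circle, by trace mask hull
from h import *
from scipy.optimize import least_squares
import sys
np.set_printoptions(precision=2,suppress=True)
def fit(name,r,H,pick=None,z0=0,fn='pics/x.png'):
    s=manip.get_state(); m,R,t=model('wrist'); save('wrist',fn)
    out=manip.trace('wrist',name); 
    if pick is not None: out=sorted(out,key=lambda o:np.hypot(*(np.array(o['pixel'])-proj('wrist',pick))))
    o=out[0]; g=o['region'].astype('uint8'); cs,_=cv2.findContours(g,cv2.RETR_EXTERNAL,cv2.CHAIN_APPROX_NONE); c=max(cs,key=cv2.contourArea)
    h=cv2.convexHull(c)[:,0].astype(float)
    a=np.linspace(0,6.283,121)
    def res(v):
        X=np.vstack([np.c_[v[0]+r*np.cos(a),v[1]+r*np.sin(a),0*a+z] for z in(z0,z0+H)]); p=X@R.T+t
        q=np.c_[m['fx']*p[:,0]/p[:,2]+m['cx'],m['fy']*p[:,1]/p[:,2]+m['cy']].astype(np.float32)
        hh=cv2.convexHull(q); return np.array([cv2.pointPolygonTest(hh,(float(x),float(y)),True) for x,y in h])
    g0=ground('wrist',o['pixel'],z0+H/2)[:2]
    f=least_squares(res,g0,loss='soft_l1',diff_step=1e-3)
    print(name,o['conf'],o['pixel'],'n',len(h),'pos',f.x,'rms',np.sqrt(np.mean(f.fun**2)),'tcp',s['ee_pos'],s['orientation'],s['qpos'],s['time']); return f.x
E
python3 - <<'E'
from cup import *
c=fit('middle',27,82,fn='pics/p.png')
rows(c[0],c[1],66,0)
E
```

```text
middle 0.92 [333.4, 144.5] n 26 pos [ 615.44 -264.11] rms 0.8352823045855561 tcp [ 558.22 -250.48  237.7 ] [ 3.14 -0.   -0.  ] [-0.54  0.32  1.38 -0.    1.44  1.04] 13.6667
ori [ 3.14 -0.   -0.  ] tool shift now(m) [0.06 0.01 0.17] wz total -0.0010758442711940042 (positive wz lowers yaw)
```

jog_arm:
  rows:
    - {"x":0.019,"y":0.0046,"z":0.02,"wx":0,"wy":0,"wz":0}
    - {"x":0.019,"y":0.0045,"z":0.02,"wx":0,"wy":0,"wz":0}
    - {"x":0.019,"y":0.0045,"z":0.02,"wx":0,"wy":0,"wz":0}
    - {"x":0,"y":0,"z":0.025,"wx":0,"wy":0,"wz":0}
    - {"x":0,"y":0,"z":0.01,"wx":0,"wy":0,"wz":0}
    - {"x":0,"y":0,"z":0,"wx":0,"wy":0,"wz":0}
    - {"x":0,"y":0,"z":0,"wx":0,"wy":0,"wz":0}
    - {"x":0,"y":0,"z":0,"wx":0,"wy":0,"wz":0}

```text
time: 14.43
ee_pos: [615.6, -264.6, 144.2]
orientation: [3.14, -0.002, -0.002]
ft_force: [0.2, -0.9, -0.3]
grip_width: 0.999
finger_force: 0.0
```

```bash
python3 - <<'E'
from cup import *
c=fit('middle',27,82,fn='pics/q.png')
np.set_printoptions(precision=4)
rows(c[0],c[1],67,0)
E
```

```text
middle 0.77 [320.1, 208.7] n 32 pos [ 615.38 -264.62] rms 0.808956807990182 tcp [ 615.56 -264.64  144.19] [ 3.14 -0.   -0.  ] [-0.51  0.46  1.4  -0.    1.29  1.06] 14.4333
ori [ 3.1398 -0.003  -0.0022] tool shift now(m) [-0.0006 -0.0003  0.0776] wz total -0.0021908115270989903 (positive wz lowers yaw)
```

Well centred. Down, correct and grip.

jog_arm:
  rows:
    - {"x":0,"y":0,"z":0.025,"wx":0,"wy":0,"wz":0}
    - {"x":0,"y":0,"z":0.025,"wx":0,"wy":0,"wz":0}
    - {"x":0,"y":0,"z":0.015,"wx":0,"wy":0,"wz":0}
    - {"x":0,"y":0,"z":0.01,"wx":0,"wy":0,"wz":0}
    - {"x":0,"y":0,"z":0,"wx":0,"wy":0,"wz":0}
    - {"x":0,"y":0,"z":0,"wx":0,"wy":0,"wz":0}

```text
time: 15.03
ee_pos: [615.5, -264.5, 68.3]
orientation: [3.141, -0.001, -0.002]
ft_force: [0.1, -0.1, -0.4]
grip_width: 1.001
finger_force: 0.0
```

jog_arm:
  rows:
    - {"x":0,"y":0,"z":0.0015,"wx":0,"wy":0,"wz":0}
    - {"x":0,"y":0,"z":0,"wx":0,"wy":0,"wz":0}
    - {"x":0,"y":0,"z":0,"wx":0,"wy":0,"wz":0}
    - {"x":0,"y":0,"z":0,"wx":0,"wy":0,"wz":0}
    - {"x":0,"y":0,"z":0,"wx":0,"wy":0,"wz":0}
    - {"x":0,"y":0,"z":0,"wx":0,"wy":0,"wz":0}
    - {"x":0,"y":0,"z":0,"wx":0,"wy":0,"wz":0}
    - {"x":0,"y":0,"z":0,"wx":0,"wy":0,"wz":0}
  grip: 255
  squeeze: 25

```text
time: 15.7
ee_pos: [615.3, -264.6, 66.2]
orientation: [3.141, -0.0, -0.002]
ft_force: [-0.5, -0.5, 1.5]
grip_width: 0.569
finger_force: 25.0
```

jog_arm:
  rows:
    - {"x":0,"y":0,"z":-0.015,"wx":0,"wy":0,"wz":0}
    - {"x":0,"y":0,"z":-0.035,"wx":0,"wy":0,"wz":0}
    - {"x":0,"y":-0.01,"z":-0.035,"wx":0,"wy":0,"wz":0}
    - {"x":0,"y":-0.03,"z":-0.025,"wx":0,"wy":0,"wz":0}
    - {"x":0,"y":-0.035,"z":-0.02,"wx":0,"wy":0,"wz":0}
    - {"x":0,"y":-0.035,"z":-0.02,"wx":0,"wy":0,"wz":0}
    - {"x":0,"y":-0.035,"z":-0.01,"wx":0,"wy":0,"wz":0}
    - {"x":0,"y":-0.035,"z":0,"wx":0,"wy":0,"wz":0}
    - {"x":0,"y":-0.035,"z":0,"wx":0,"wy":0,"wz":0}
    - {"x":0,"y":-0.035,"z":0,"wx":0,"wy":0,"wz":0}

```text
time: 16.53
ee_pos: [614.7, -12.4, 225.3]
orientation: [-3.141, 0.002, -0.002]
ft_force: [-0.6, -0.5, -2.8]
grip_width: 0.569
finger_force: 25.0
```

jog_arm:
  rows:
    - {"x":0,"y":-0.035,"z":0,"wx":0,"wy":0,"wz":0}
    - {"x":0,"y":-0.025,"z":0,"wx":0,"wy":0,"wz":0}
    - {"x":0,"y":0,"z":0,"wx":0,"wy":0,"wz":0}
    - {"x":0,"y":0,"z":0,"wx":0,"wy":0,"wz":0}
    - {"x":0,"y":0,"z":0,"wx":0,"wy":0,"wz":0}

```text
time: 16.95
ee_pos: [615.4, 45.3, 225.1]
orientation: [3.141, 0.002, -0.002]
ft_force: [0.6, 0.3, -3.4]
grip_width: 0.569
finger_force: 25.0
```

```bash
python3 - <<'E'
from h import *
np.set_printoptions(precision=2,suppress=True)
s=manip.get_state();print(s['time'],s['ee_pos'],s['orientation'],s['ft_force'],s['grip_width'])
save('wrist','pics/r.png');print(manip.get_state()['ee_pos'])
for k in('large','middle','stand'):
    for o in manip.trace('wrist',k)[:2]: print(k,o['conf'],o['pixel'],cv2.boundingRect(o['region'].astype('uint8')))
print(proj('wrist',(660.4,45.6,106)),proj('wrist',(660.4+34,45.6,106)),proj('wrist',(660.4,45.6+34,106)),proj('wrist',(660.4,45.6-34,106)))
print('held', [proj('wrist',s['ee_pos']+np.array(d)) for d in((27,0,16),(0,27,16),(0,-27,16),(27,0,-66))])
g=cv2.imread('pics/r.png',0)
for c in(300,320,340): print(c,' '.join(map(str,g[90:240:2,c])))
E
```

```text
16.95 [615.36  45.34 225.14] [ 3.14  0.   -0.  ] [ 0.63  0.26 -3.41] 0.5687063327469406
[615.49  44.84 225.32]
large 0.81 [322.4, 152.4] (288, 121, 66, 64)
large 0.22 [155.5, 146.6] (95, 86, 120, 122)
middle 0.63 [322.1, 240.4] (277, 184, 89, 93)
stand 0.85 [331.3, 121.6] (254, 80, 134, 133)
stand 0.51 [320.9, 154.6] (288, 122, 66, 64)
[320.64 156.58] [320.47 122.35] [287.65 156.73] [353.64 156.43]
held [array([320.57, 205.82]), array([275.53, 249.91]), array([366.09, 249.54]), array([320.87, 182.36])]
300 151 154 154 154 115 93 95 92 89 95 165 211 182 140 158 159 153 136 120 146 205 200 152 102 98 104 109 109 109 109 107 107 108 109 110 110 107 102 97 94 92 92 102 157 211 200 119 93 92 92 104 127 110 97 93 92 93 92 94 94 96 105 104 101 100 103 103 102 102 100 101 101 100 101 101
320 149 105 93 90 93 91 94 146 211 190 162 174 175 169 183 144 168 207 147 132 130 185 201 201 206 214 214 215 210 195 198 151 124 121 109 109 108 109 109 107 108 107 107 105 95 93 93 93 92 93 92 93 93 91 93 93 92 94 105 108 101 101 102 101 101 102 101 102 102 102 101 102 102 102 102
340 92 94 95 94 87 53 51 52 69 172 214 181 138 98 101 108 106 113 111 136 192 212 176 169 203 214 213 216 216 216 217 214 213 214 216 216 214 209 182 121 96 92 92 97 105 106 147 164 163 146 102 92 92 92 93 92 94 95 92 93 101 106 101 102 104 102 102 102 107 186 208 208 208 204 143
```

jog_arm:
  rows:
    - {"x":0.0155,"y":-0.0005,"z":0,"wx":0,"wy":0,"wz":0}
    - {"x":0.015,"y":0,"z":0.01,"wx":0,"wy":0,"wz":0}
    - {"x":0.015,"y":0,"z":0.01,"wx":0,"wy":0,"wz":0}
    - {"x":0,"y":0,"z":0.015,"wx":0,"wy":0,"wz":0}
    - {"x":0,"y":0,"z":0.01,"wx":0,"wy":0,"wz":0}
    - {"x":0,"y":0,"z":0,"wx":0,"wy":0,"wz":0}
    - {"x":0,"y":0,"z":0,"wx":0,"wy":0,"wz":0}
    - {"x":0,"y":0,"z":0,"wx":0,"wy":0,"wz":0}

```text
time: 17.82
ee_pos: [661.4, 45.8, 181.7]
orientation: [3.141, -0.001, -0.003]
ft_force: [0.1, 0.8, -3.6]
grip_width: 0.57
finger_force: 25.0
```

```bash
python3 - <<'E'
from h import *
np.set_printoptions(precision=2,suppress=True)
s=manip.get_state();print(s['time'],s['ee_pos'],s['orientation'],s['ft_force'],s['grip_width'])
save('wrist','pics/s.png')
for k in('large','middle'):
    for o in manip.trace('wrist',k)[:2]: print(k,o['conf'],o['pixel'],cv2.boundingRect(o['region'].astype('uint8')))
C=np.array((661,45.5,106));print('large front,left,right',[proj('wrist',C+d) for d in((34,0,0),(0,34,0),(0,-34,0))])
print('held', [proj('wrist',s['ee_pos']+np.array(d)) for d in((27,0,16),(0,27,16),(0,-27,16),(27,0,-66))])
g=cv2.imread('pics/s.png',0)
for c in(310,320,330): print(c,' '.join(map(str,g[136:215,c])))
for r in(165,172): print(r,' '.join(map(str,g[r,260:390])))
E
```

```text
17.8167 [661.39  45.82 181.74] [ 3.14 -0.   -0.  ] [ 0.08  0.82 -3.64] 0.5704699225389895
large 0.56 [323.9, 179.8] (285, 161, 73, 54)
middle 0.72 [318.2, 236.9] (277, 182, 89, 95)
large front,left,right [array([322.56, 173.21]), array([285.52, 210.29]), array([359.76, 210.09])]
held [array([322.6 , 205.45]), array([277.38, 249.54]), array([368.02, 249.32]), array([322.25, 182.34])]
310 94 92 93 93 92 93 93 92 94 95 92 85 93 124 171 203 213 206 183 157 158 165 168 168 169 168 169 170 173 177 178 155 118 99 94 94 94 95 109 151 193 209 200 172 135 112 106 106 105 100 96 92 92 91 93 92 93 93 93 93 93 94 93 93 94 94 94 93 94 94 94 101 107 110 109 103 101 102 102
320 94 95 94 94 93 92 86 69 58 63 80 107 150 195 215 215 196 165 159 166 169 173 177 185 192 194 188 177 162 129 103 95 95 93 94 95 99 133 178 205 211 206 197 196 197 198 184 149 110 95 92 91 93 93 92 93 93 93 94 92 93 94 92 93 92 93 94 92 93 97 105 110 108 104 102 101 102 101 101
330 94 92 83 67 55 52 51 51 52 55 69 92 130 178 212 216 205 176 155 157 158 160 161 161 147 117 91 85 87 90 95 95 94 94 93 92 93 94 100 106 110 105 102
[... 324 characters left out ...]
155 152 148 142 135 132 129 130 123 106 95 91 92 89 89 89 90 91 90 89 87 87 85 85 85 85 89 96 104 109 109 108 106 103 103 104 105 105 106 103 101 100 101 103 106 106 106 102 93 79 64 58 55 55 54 54 54 53 53 54 53 52 54 56 61 71 79 81 82 80 81 81 81 80 80 82
172 99 96 95 94 94 95 96 95 96 98 99 100 100 100 100 101 105 122 160 200 217 215 204 181 151 119 101 98 100 102 103 104 105 106 112 130 159 178 180 174 167 151 128 114 106 102 98 96 95 93 94 94 94 94 95 96 98 99 100 101 99 100 99 98 95 94 94 95 93 93 93 94 93 93 93 94 94 94 95 97 100 103 103 104 103 102 103 104 105 103 98 93 85 80 76 75 74 73 74 75 80 86 92 98 102 103 99 93 79 65 57 53 56 53 53 54 53 55 54 56 63 73 78 80 81 81 80 81 81 81
```

jog_arm:
  rows:
    - {"x":0.0007,"y":0.0003,"z":0.004,"wx":0,"wy":0,"wz":0}
    - {"x":0,"y":0,"z":0.004,"wx":0,"wy":0,"wz":0}
    - {"x":0,"y":0,"z":0.003,"wx":0,"wy":0,"wz":0}
    - {"x":0,"y":0,"z":0.003,"wx":0,"wy":0,"wz":0}
    - {"x":0,"y":0,"z":0,"wx":0,"wy":0,"wz":0}
    - {"x":0,"y":0,"z":0,"wx":0,"wy":0,"wz":0}

```text
time: 18.47
ee_pos: [661.8, 45.9, 166.5]
orientation: [3.142, 0.001, -0.002]
ft_force: [-0.2, 0.6, -3.4]
grip_width: 0.568
finger_force: 25.0
```

jog_arm:
  rows:
    - {"x":0,"y":0,"z":0.003,"wx":0,"wy":0,"wz":0}
    - {"x":0,"y":0,"z":0.003,"wx":0,"wy":0,"wz":0}
    - {"x":0,"y":0,"z":0,"wx":0,"wy":0,"wz":0}

```text
time: 18.72
ee_pos: [661.6, 45.9, 160.2]
orientation: [3.142, 0.001, -0.002]
ft_force: [-1.8, 0.2, -3.9]
grip_width: 0.57
finger_force: 25.0
```

Inside the large cup and moving freely. Lowering on to about 122.

jog_arm:
  rows:
    - {"x":0,"y":0,"z":0.004,"wx":0,"wy":0,"wz":0}
    - {"x":0,"y":0,"z":0.004,"wx":0,"wy":0,"wz":0}
    - {"x":0,"y":0,"z":0.004,"wx":0,"wy":0,"wz":0}
    - {"x":0,"y":0,"z":0.004,"wx":0,"wy":0,"wz":0}
    - {"x":0,"y":0,"z":0,"wx":0,"wy":0,"wz":0}

```text
time: 19.13
ee_pos: [661.2, 45.9, 143.6]
orientation: [3.142, 0.002, -0.002]
ft_force: [-0.1, 0.8, -3.1]
grip_width: 0.568
finger_force: 25.0
```

jog_arm:
  rows:
    - {"x":0,"y":0,"z":0.004,"wx":0,"wy":0,"wz":0}
    - {"x":0,"y":0,"z":0.004,"wx":0,"wy":0,"wz":0}
    - {"x":0,"y":0,"z":0.004,"wx":0,"wy":0,"wz":0}
    - {"x":0,"y":0,"z":0.004,"wx":0,"wy":0,"wz":0}
    - {"x":0,"y":0,"z":0.003,"wx":0,"wy":0,"wz":0}
    - {"x":0,"y":0,"z":0,"wx":0,"wy":0,"wz":0}
    - {"x":0,"y":0,"z":0,"wx":0,"wy":0,"wz":0}

```text
time: 19.72
ee_pos: [661.9, 45.8, 125.7]
orientation: [3.142, 0.001, -0.002]
ft_force: [-0.1, -0.0, -3.6]
grip_width: 0.567
finger_force: 25.0
```

jog_arm:
  rows:
    - {"x":0,"y":0,"z":0.0015,"wx":0,"wy":0,"wz":0}
    - {"x":0,"y":0,"z":0.001,"wx":0,"wy":0,"wz":0}
    - {"x":0,"y":0,"z":0.001,"wx":0,"wy":0,"wz":0}
    - {"x":0,"y":0,"z":0,"wx":0,"wy":0,"wz":0}
    - {"x":0,"y":0,"z":0,"wx":0,"wy":0,"wz":0}

```text
time: 20.13
ee_pos: [662.0, 45.8, 122.5]
orientation: [3.142, -0.0, -0.002]
ft_force: [-0.3, 0.4, -2.9]
grip_width: 0.569
finger_force: 25.0
```

jog_arm:
  rows:
    - {"x":0,"y":0,"z":0.0015,"wx":0,"wy":0,"wz":0}
    - {"x":0,"y":0,"z":0.001,"wx":0,"wy":0,"wz":0}
    - {"x":0,"y":0,"z":0,"wx":0,"wy":0,"wz":0}
    - {"x":0,"y":0,"z":0,"wx":0,"wy":0,"wz":0}

```text
time: 20.47
ee_pos: [661.9, 45.8, 119.8]
orientation: [3.142, 0.0, -0.002]
ft_force: [-0.2, 0.4, -4.4]
grip_width: 0.567
finger_force: 25.0
```

jog_arm:
  rows:
    - {"x":0,"y":0,"z":0.001,"wx":0,"wy":0,"wz":0}
    - {"x":0,"y":0,"z":0.001,"wx":0,"wy":0,"wz":0}
    - {"x":0,"y":0,"z":0,"wx":0,"wy":0,"wz":0}
    - {"x":0,"y":0,"z":0,"wx":0,"wy":0,"wz":0}

```text
time: 20.8
ee_pos: [662.2, 45.8, 118.2]
orientation: [3.141, -0.001, -0.002]
ft_force: [-0.8, -0.6, -2.2]
grip_width: 0.57
finger_force: 25.0
```

jog_arm:
  rows:
    - {"x":0,"y":0,"z":0.001,"wx":0,"wy":0,"wz":0}
    - {"x":0,"y":0,"z":0,"wx":0,"wy":0,"wz":0}
    - {"x":0,"y":0,"z":0,"wx":0,"wy":0,"wz":0}

```text
time: 21.05
ee_pos: [662.3, 45.8, 118.1]
orientation: [3.141, -0.001, -0.002]
ft_force: [-2.4, 0.1, 4.3]
grip_width: 0.567
finger_force: 25.0
```

jog_arm:
  rows:
    - {"x":0,"y":0,"z":0,"wx":0,"wy":0,"wz":0}
    - {"x":0,"y":0,"z":0,"wx":0,"wy":0,"wz":0}
    - {"x":0,"y":0,"z":0,"wx":0,"wy":0,"wz":0}
    - {"x":0,"y":0,"z":0,"wx":0,"wy":0,"wz":0}
    - {"x":0,"y":0,"z":-0.01,"wx":0,"wy":0,"wz":0}
    - {"x":0,"y":0,"z":-0.03,"wx":0,"wy":0,"wz":0}
    - {"x":0,"y":0,"z":-0.04,"wx":0,"wy":0,"wz":0}
    - {"x":0,"y":0,"z":-0.04,"wx":0,"wy":0,"wz":0}
    - {"x":-0.02,"y":-0.012,"z":-0.025,"wx":0,"wy":0,"wz":0}
    - {"x":-0.03,"y":-0.018,"z":0,"wx":0,"wy":0,"wz":0}
  grip: 0

```text
time: 21.88
ee_pos: [617.3, 74.9, 268.8]
orientation: [3.141, -0.015, -0.005]
ft_force: [0.1, 1.3, 0.7]
grip_width: 1.002
finger_force: 0.0
```

jog_arm:
  rows:
    - {"x":-0.03,"y":-0.018,"z":0,"wx":0,"wy":0,"wz":0}
    - {"x":-0.03,"y":-0.018,"z":0,"wx":0,"wy":0,"wz":0}
    - {"x":-0.03,"y":-0.018,"z":0,"wx":0,"wy":0,"wz":0}
    - {"x":-0.03,"y":-0.018,"z":0,"wx":0,"wy":0,"wz":0}
    - {"x":-0.03,"y":-0.018,"z":0,"wx":0,"wy":0,"wz":0}
    - {"x":-0.03,"y":-0.018,"z":0,"wx":0,"wy":0,"wz":0}
    - {"x":0,"y":0,"z":0,"wx":0,"wy":0,"wz":0}
    - {"x":0,"y":0,"z":0,"wx":0,"wy":0,"wz":0}
    - {"x":0,"y":0,"z":0,"wx":0,"wy":0,"wz":0}

```text
time: 22.63
ee_pos: [433.1, 184.3, 262.7]
orientation: [3.141, -0.002, -0.002]
ft_force: [0.2, 0.6, 0.9]
grip_width: 1.002
finger_force: 0.0
```

```bash
python3 - <<'E'
from cup import *
s=manip.get_state();print(s['time'],s['ee_pos'],s['orientation'])
im=save('wrist','pics/t.png')
for o in manip.trace('wrist','small'):
    print(o['conf'],o['pixel'],np.median(im[o['region']],0),ground('wrist',o['pixel'],38))
c=fit('small',20,76,pick=(488,183,38),fn='pics/t2.png')
E
```

```text
22.6333 [433.11 184.33 262.71] [ 3.14 -0.   -0.  ]
0.81 [324.3, 146.0] [115. 114. 114.] [485.35 180.23  38.  ]
0.78 [383.5, 153.9] [128.  72.  37.] [474.2   97.49  38.  ]
0.76 [352.2, 209.1] [29. 28. 29.] [394.56 139.55  38.  ]
0.69 [263.6, 137.3] [ 37.  57. 101.] [497.46 263.98  38.  ]
0.67 [280.9, 197.5] [35. 55. 97.] [412.31 243.21  38.  ]
small 0.93 [323.7, 146.1] n 22 pos [486.57 182.3 ] rms 0.5190093785809813 tcp [433.58 183.91 262.14] [ 3.14 -0.   -0.  ] [ 0.25  0.09  1.62 -0.    1.43  1.83] 22.7333
```

jog_arm:
  rows:
    - {"x":0.018,"y":0.0008,"z":0.03,"wx":0,"wy":0,"wz":0}
    - {"x":0.018,"y":0.0005,"z":0.03,"wx":0,"wy":0,"wz":0}
    - {"x":0.017,"y":0.0005,"z":0.03,"wx":0,"wy":0,"wz":0}
    - {"x":0,"y":0,"z":0.025,"wx":0,"wy":0,"wz":0}
    - {"x":0,"y":0,"z":0,"wx":0,"wy":0,"wz":0}
    - {"x":0,"y":0,"z":0,"wx":0,"wy":0,"wz":0}
    - {"x":0,"y":0,"z":0,"wx":0,"wy":0,"wz":0}
  grip: 80

```text
time: 23.42
ee_pos: [486.3, 182.4, 148.0]
orientation: [-3.141, -0.001, -0.003]
ft_force: [-0.7, -0.4, 1.3]
grip_width: 0.684
finger_force: 0.0
```

```bash
python3 - <<'E'
from cup import *
c=fit('small',20,76,pick=(486.6,182.3,38),fn='pics/u.png')
np.set_printoptions(precision=4)
rows(c[0],c[1],60.5,0)
E
```

```text
small 0.75 [322.6, 206.0] n 22 pos [486.81 182.43] rms 0.4471257043438988 tcp [486.27 182.35 147.98] [-3.14 -0.   -0.  ] [ 0.22  0.24  1.73 -0.    1.17  1.8 ] 23.4167
ori [-3.1409 -0.0035 -0.0023] tool shift now(m) [-0.      0.0003  0.0884] wz total -0.0022927345394716525 (positive wz lowers yaw)
```

jog_arm:
  rows:
    - {"x":0,"y":0,"z":0.025,"wx":0,"wy":0,"wz":0}
    - {"x":0,"y":0,"z":0.025,"wx":0,"wy":0,"wz":0}
    - {"x":0,"y":0,"z":0.02,"wx":0,"wy":0,"wz":0}
    - {"x":0,"y":0,"z":0.014,"wx":0,"wy":0,"wz":0}
    - {"x":0,"y":0,"z":0.001,"wx":0,"wy":0,"wz":0}
    - {"x":0,"y":0,"z":0,"wx":0,"wy":0,"wz":0}
    - {"x":0,"y":0,"z":0,"wx":0,"wy":0,"wz":0}

```text
time: 24.1
ee_pos: [486.6, 182.8, 63.6]
orientation: [-3.141, -0.003, -0.002]
ft_force: [0.8, 0.6, 0.5]
grip_width: 0.688
finger_force: 0.0
```

jog_arm:
  rows:
    - {"x":0,"y":0,"z":0.0025,"wx":0,"wy":0,"wz":0}
    - {"x":0,"y":0,"z":0,"wx":0,"wy":0,"wz":0}
    - {"x":0,"y":0,"z":0,"wx":0,"wy":0,"wz":0}

```text
time: 24.35
ee_pos: [485.8, 182.6, 60.2]
orientation: [-3.141, -0.001, -0.002]
ft_force: [0.2, 0.4, 0.0]
grip_width: 0.684
finger_force: 0.0
```

jog_arm:
  rows:
    - {"x":0,"y":0,"z":0,"wx":0,"wy":0,"wz":0}
    - {"x":0,"y":0,"z":0,"wx":0,"wy":0,"wz":0}
    - {"x":0,"y":0,"z":0,"wx":0,"wy":0,"wz":0}
    - {"x":0,"y":0,"z":0,"wx":0,"wy":0,"wz":0}
    - {"x":0,"y":0,"z":0,"wx":0,"wy":0,"wz":0}
    - {"x":0,"y":0,"z":0,"wx":0,"wy":0,"wz":0}
    - {"x":0,"y":0,"z":0,"wx":0,"wy":0,"wz":0}
  grip: 255
  squeeze: 20

```text
time: 24.93
ee_pos: [485.3, 182.4, 59.5]
orientation: [3.141, -0.0, -0.002]
ft_force: [-0.7, 0.1, 1.1]
grip_width: 0.421
finger_force: 20.0
```

jog_arm:
  rows:
    - {"x":0,"y":0,"z":-0.015,"wx":0,"wy":0,"wz":0}
    - {"x":0,"y":0,"z":-0.035,"wx":0,"wy":0,"wz":0}
    - {"x":0,"y":0,"z":-0.04,"wx":0,"wy":0,"wz":0}
    - {"x":0,"y":0,"z":-0.04,"wx":0,"wy":0,"wz":0}
    - {"x":0.01,"y":0.01,"z":-0.035,"wx":0,"wy":0,"wz":0}
    - {"x":0.025,"y":0.025,"z":-0.02,"wx":0,"wy":0,"wz":0}
    - {"x":0.027,"y":0.027,"z":-0.01,"wx":0,"wy":0,"wz":0}
    - {"x":0.027,"y":0.027,"z":0,"wx":0,"wy":0,"wz":0}
    - {"x":0.027,"y":0.027,"z":0,"wx":0,"wy":0,"wz":0}
    - {"x":0.018,"y":0.02,"z":0,"wx":0,"wy":0,"wz":0}

```text
time: 25.77
ee_pos: [621.1, 43.7, 254.0]
orientation: [3.141, -0.001, -0.003]
ft_force: [0.5, 1.9, -0.7]
grip_width: 0.422
finger_force: 20.0
```

jog_arm:
  rows:
    - {"x":0,"y":0,"z":0,"wx":0,"wy":0,"wz":0}
    - {"x":0,"y":0,"z":0,"wx":0,"wy":0,"wz":0}
    - {"x":0,"y":0,"z":0,"wx":0,"wy":0,"wz":0}
    - {"x":0,"y":0,"z":0,"wx":0,"wy":0,"wz":0}

```text
time: 26.1
ee_pos: [618.0, 47.2, 254.2]
orientation: [-3.141, 0.001, -0.001]
ft_force: [0.9, 0.0, -1.0]
grip_width: 0.422
finger_force: 20.0
```

```bash
cat > v.py <<'E'
from h import *
import sys
np.set_printoptions(precision=2,suppress=True)
s=manip.get_state();print(s['time'],s['ee_pos'],s['orientation'],s['ft_force'],s['grip_width'])
save('wrist',sys.argv[1])
for k in('middle','small'):
    for o in manip.trace('wrist',k)[:2]: print(k,o['conf'],o['pixel'],cv2.boundingRect(o['region'].astype('uint8')))
C=np.array((661.5,45.6,134));print('middle rim front,left,right',[proj('wrist',C+d) for d in((27,0,0),(0,27,0),(0,-27,0))])
print('held', [proj('wrist',s['ee_pos']+np.array(d)) for d in((20,0,16.5),(0,20,16.5),(0,-20,16.5),(20,0,-59.5))])
print('resid',manip.get_state()['ee_pos'])
g=cv2.imread(sys.argv[1],0)
for c in(314,320,326): print(c,' '.join(map(str,g[120:220,c])))
E
python3 v.py pics/w.png
```

```text
26.1 [617.96  47.17 254.24] [-3.14  0.   -0.  ] [ 0.87  0.05 -0.96] 0.42239956753971825
middle 0.88 [320.3, 157.1] (298, 131, 50, 52)
middle 0.44 [168.0, 149.4] (114, 92, 111, 113)
small 0.83 [323.9, 239.9] (289, 191, 67, 86)
small 0.61 [271.6, 331.4] (267, 309, 10, 31)
middle rim front,left,right [array([323.47, 131.05]), array([297.4 , 157.95]), array([349.54, 157.88])]
held [array([322.26, 217.56]), array([288.64, 249.89]), array([355.94, 249.83]), array([322.05, 191.74])]
resid [618.27  47.23 254.79]
314 161 163 162 162 158 143 137 167 193 189 158 138 163 192 188 160 122 105 105 104 105 106 105 105 105 104 105 104 105 105 104 105 104 105 104 103 104 105 104 104 104 105 105 103 104 104 102 103 101 102 99 94 92 91 91 92 107 142 182 201 192 184 195 201 186 170 162 161 160 158 153 138 117 101 92 89 90 89 89 87 88 90 89 88 90 89 89 89 90 89 91 89 89 89 91 89 95 101 103 101
320 158 158 157 146 130 143 181 198 188 156 147 181 197 183 141 111 105 106 105 103 105 104 105 104 105 106 104 104 104 105 105 104 103 105 104 104 104 105 104 103 105 105 105 104 103 104 104 103 104 104 103 104 103 97 93 90 91 93 115 157 190 188 174 187 197 189 171 159 157 157 154 141 114 93 90 90 89 91 90 91 90 89 91 91 90 90 92 91 92 91 92 92 91 92 92 95 103 107 105 103
326 158 143 113 88 81 92 104 110 105 101 127 173 198 195 179 183 190 191 195 202 207 208 208 208 208 209 209 208 209 206 201 193 186 186 186 179 161 143 120 107 104 105 103 104 104 103 103 104 103 104 105 104 100 95 92 90 90 95 117 159 192 198 194 198 194 183 177 178 174 167 160 147 120 97 90 89 90 89 89 89 89 88 89 88 88 88 89 89 90 90 89 89 88 88 88 92 98 103 101 99
```

jog_arm:
  rows:
    - {"x":0.0145,"y":0.0011,"z":0,"wx":0,"wy":0,"wz":0}
    - {"x":0.0145,"y":0,"z":0.01,"wx":0,"wy":0,"wz":0}
    - {"x":0.0142,"y":0,"z":0.01,"wx":0,"wy":0,"wz":0}
    - {"x":0,"y":0,"z":0.018,"wx":0,"wy":0,"wz":0}
    - {"x":0,"y":0,"z":0.01,"wx":0,"wy":0,"wz":0}
    - {"x":0,"y":0,"z":0,"wx":0,"wy":0,"wz":0}
    - {"x":0,"y":0,"z":0,"wx":0,"wy":0,"wz":0}
    - {"x":0,"y":0,"z":0,"wx":0,"wy":0,"wz":0}

```text
time: 26.92
ee_pos: [662.2, 45.2, 207.5]
orientation: [3.141, -0.001, -0.002]
ft_force: [-0.2, 0.5, -1.5]
grip_width: 0.418
finger_force: 20.0
```

```bash
python3 v.py pics/y.png
```

```text
26.9167 [662.21  45.24 207.54] [ 3.14 -0.   -0.  ] [-0.2   0.49 -1.53] 0.41807945035803107
middle 0.83 [321.6, 188.5] (292, 176, 59, 42)
small 0.89 [321.6, 239.3] (290, 192, 65, 84)
small 0.69 [281.8, 324.8] (267, 308, 32, 33)
middle rim front,left,right [array([321.23, 181.92]), array([291.59, 211.41]), array([351.05, 211.26])]
held [array([321.72, 217.65]), array([288.11, 250.09]), array([355.51, 249.94]), array([321.66, 191.97])]
resid [662.56  45.01 207.86]
314 161 159 156 151 149 150 151 153 155 151 135 105 88 92 95 93 92 91 91 92 91 90 90 92 86 69 65 81 119 167 201 209 196 168 153 157 160 161 161 162 162 162 161 158 140 113 96 94 92 92 97 123 167 197 200 174 132 99 91 91 93 111 152 192 202 183 144 111 103 103 102 101 98 93 91 90 89 89 90 91 89 90 90 92 91 91 91 89 91 91 92 91 91 91 91 92 95 103 103 102
320 160 156 150 148 148 150 153 151 137 105 88 89 91 90 90 92 92 93 93 93 90 90 84 67 56 60 80 114 160 200 211 201 176 166 170 176 181 185 189 192 193 196 189 162 120 97 93 92 92 95 114 155 192 199 173 128 98 92 92 95 108 147 184 196 180 144 120 115 115 113 113 105 97 93 91 92 91 91 92 92 91 92 92 92 92 91 92 92 92 92 93 93 93 93 94 95 103 108 107 104
326 161 157 152 150 150 148 135 105 86 90 92 91 90 92 93 92 93 91 90 84 75 63 55 61 71 76 81 101 148 192 212 210 190 162 155 159 161 160 160 159 155 142 111 91 90 90 93 92 91 90 91 97 105 108 103 96 93 92 93 93 92 97 106 109 120 152 188 205 209 208 204 186 143 105 93 91 91 91 89 90 90 89 89 90 90 90 91 90 91 90 90 90 90 90 91 93 100 105 104 100
```

jog_arm:
  rows:
    - {"x":0,"y":-0.0004,"z":0.005,"wx":0,"wy":0,"wz":0}
    - {"x":0,"y":0,"z":0.004,"wx":0,"wy":0,"wz":0}
    - {"x":0,"y":0,"z":0.003,"wx":0,"wy":0,"wz":0}
    - {"x":0,"y":0,"z":0.003,"wx":0,"wy":0,"wz":0}
    - {"x":0,"y":0,"z":0.003,"wx":0,"wy":0,"wz":0}
    - {"x":0,"y":0,"z":0,"wx":0,"wy":0,"wz":0}
    - {"x":0,"y":0,"z":0,"wx":0,"wy":0,"wz":0}

```text
time: 27.65
ee_pos: [662.0, 45.4, 188.1]
orientation: [3.142, 0.001, -0.002]
ft_force: [-0.8, -1.3, -1.8]
grip_width: 0.42
finger_force: 20.0
```

jog_arm:
  rows:
    - {"x":0,"y":0,"z":0.003,"wx":0,"wy":0,"wz":0}
    - {"x":0,"y":0,"z":0.003,"wx":0,"wy":0,"wz":0}
    - {"x":0,"y":0,"z":0.003,"wx":0,"wy":0,"wz":0}
    - {"x":0,"y":0,"z":0,"wx":0,"wy":0,"wz":0}

```text
time: 27.98
ee_pos: [661.7, 45.4, 178.6]
orientation: [3.142, 0.001, -0.002]
ft_force: [-1.0, -0.2, -2.3]
grip_width: 0.419
finger_force: 20.0
```

Inside the middle cup. Lowering towards 145.5.

jog_arm:
  rows:
    - {"x":0,"y":0,"z":0.004,"wx":0,"wy":0,"wz":0}
    - {"x":0,"y":0,"z":0.004,"wx":0,"wy":0,"wz":0}
    - {"x":0,"y":0,"z":0.004,"wx":0,"wy":0,"wz":0}
    - {"x":0,"y":0,"z":0.004,"wx":0,"wy":0,"wz":0}
    - {"x":0,"y":0,"z":0.004,"wx":0,"wy":0,"wz":0}
    - {"x":0,"y":0,"z":0,"wx":0,"wy":0,"wz":0}
    - {"x":0,"y":0,"z":0,"wx":0,"wy":0,"wz":0}

```text
time: 28.57
ee_pos: [662.0, 45.3, 159.0]
orientation: [3.142, 0.001, -0.002]
ft_force: [-0.1, 1.0, -1.9]
grip_width: 0.421
finger_force: 20.0
```

jog_arm:
  rows:
    - {"x":0,"y":0,"z":0.003,"wx":0,"wy":0,"wz":0}
    - {"x":0,"y":0,"z":0.003,"wx":0,"wy":0,"wz":0}
    - {"x":0,"y":0,"z":0.002,"wx":0,"wy":0,"wz":0}
    - {"x":0,"y":0,"z":0,"wx":0,"wy":0,"wz":0}
    - {"x":0,"y":0,"z":0,"wx":0,"wy":0,"wz":0}

```text
time: 28.98
ee_pos: [662.1, 45.3, 151.3]
orientation: [3.141, 0.0, -0.002]
ft_force: [0.3, 0.2, -2.1]
grip_width: 0.42
finger_force: 20.0
```

jog_arm:
  rows:
    - {"x":0,"y":0,"z":0.0015,"wx":0,"wy":0,"wz":0}
    - {"x":0,"y":0,"z":0.0015,"wx":0,"wy":0,"wz":0}
    - {"x":0,"y":0,"z":0.001,"wx":0,"wy":0,"wz":0}
    - {"x":0,"y":0,"z":0,"wx":0,"wy":0,"wz":0}
    - {"x":0,"y":0,"z":0,"wx":0,"wy":0,"wz":0}

```text
time: 29.4
ee_pos: [662.1, 45.4, 147.3]
orientation: [3.142, 0.0, -0.002]
ft_force: [0.3, 0.2, -1.7]
grip_width: 0.422
finger_force: 20.0
```

jog_arm:
  rows:
    - {"x":0,"y":0,"z":0.001,"wx":0,"wy":0,"wz":0}
    - {"x":0,"y":0,"z":0.001,"wx":0,"wy":0,"wz":0}
    - {"x":0,"y":0,"z":0,"wx":0,"wy":0,"wz":0}
    - {"x":0,"y":0,"z":0,"wx":0,"wy":0,"wz":0}

```text
time: 29.73
ee_pos: [662.3, 45.3, 145.5]
orientation: [3.142, -0.0, -0.002]
ft_force: [0.4, 0.1, -2.0]
grip_width: 0.422
finger_force: 20.0
```

jog_arm:
  rows:
    - {"x":0,"y":0,"z":0.001,"wx":0,"wy":0,"wz":0}
    - {"x":0,"y":0,"z":0.0005,"wx":0,"wy":0,"wz":0}
    - {"x":0,"y":0,"z":0,"wx":0,"wy":0,"wz":0}
    - {"x":0,"y":0,"z":0,"wx":0,"wy":0,"wz":0}

```text
time: 30.07
ee_pos: [662.5, 45.3, 145.4]
orientation: [3.141, -0.002, -0.002]
ft_force: [-2.8, -0.4, 5.9]
grip_width: 0.421
finger_force: 20.0
```

Home: contact came at the predicted height. Releasing and retreating.

jog_arm:
  rows:
    - {"x":0,"y":0,"z":0,"wx":0,"wy":0,"wz":0}
    - {"x":0,"y":0,"z":0,"wx":0,"wy":0,"wz":0}
    - {"x":0,"y":0,"z":0,"wx":0,"wy":0,"wz":0}
    - {"x":0,"y":0,"z":0,"wx":0,"wy":0,"wz":0}
    - {"x":0,"y":0,"z":-0.01,"wx":0,"wy":0,"wz":0}
    - {"x":0,"y":0,"z":-0.03,"wx":0,"wy":0,"wz":0}
    - {"x":0,"y":0,"z":-0.04,"wx":0,"wy":0,"wz":0}
    - {"x":0,"y":0,"z":-0.04,"wx":0,"wy":0,"wz":0}
    - {"x":-0.03,"y":0,"z":-0.01,"wx":0,"wy":0,"wz":0}
    - {"x":-0.03,"y":0,"z":0,"wx":0,"wy":0,"wz":0}
  grip: 0

```text
time: 30.9
ee_pos: [605.2, 45.3, 278.9]
orientation: [3.141, -0.01, -0.002]
ft_force: [0.1, -0.4, -0.4]
grip_width: 0.998
finger_force: 0.0
```

jog_arm:
  rows:
    - {"x":-0.03,"y":0,"z":0,"wx":0,"wy":0,"wz":0}
    - {"x":-0.03,"y":0,"z":0,"wx":0,"wy":0,"wz":0}
    - {"x":0,"y":0,"z":0,"wx":0,"wy":0,"wz":0}
    - {"x":0,"y":0,"z":0,"wx":0,"wy":0,"wz":0}
    - {"x":0,"y":0,"z":0,"wx":0,"wy":0,"wz":0}

```text
time: 31.32
ee_pos: [543.1, 45.6, 274.8]
orientation: [3.141, -0.002, -0.002]
ft_force: [0.6, 0.8, 0.2]
grip_width: 1.0
finger_force: 0.0
```

```bash
python3 - <<'E'
from h import *
np.set_printoptions(precision=2,suppress=True)
s=manip.get_state();print(s['time'],s['ee_pos'],s['ft_force'])
for n in('wrist','side','scene'):
    save(n,f'pics/z_{n}.png')
    for k in('large','middle','small','stand'):
        o=manip.trace(n,k)[:1]
        for o in o: print(n,k,round(o['conf'],2),o['pixel'],cv2.boundingRect(o['region'].astype('uint8')))
    print(n,'expected rim centres L,M,S',[proj(n,(661.5,45.6,z)) for z in(106,134,162)])
E
```

```text
31.3167 [543.07  45.61 274.82] [0.61 0.76 0.22]
wrist middle 0.65 [313.5, 104.8] (296, 65, 51, 51)
wrist small 0.89 [286.6, 232.5] (269, 209, 32, 38)
wrist stand 0.89 [330.8, 118.6] (259, 33, 124, 131)
wrist expected rim centres L,M,S [array([321.55,  87.97]), array([321.55,  83.53]), array([321.55,  78.18])]
side large 0.77 [335.9, 182.2] (326, 170, 25, 23)
side middle 0.73 [365.0, 352.2] (321, 302, 98, 98)
side small 0.71 [260.8, 170.7] (255, 160, 15, 25)
side stand 0.75 [336.5, 205.6] (301, 178, 74, 47)
side expected rim centres L,M,S [array([339.59, 171.35]), array([339.9 , 161.58]), array([340.22, 151.54])]
scene large 0.6 [335.8, 260.0] (323, 247, 25, 24)
scene middle 0.5 [333.6, 250.0] (324, 237, 22, 19)
scene small 0.87 [432.1, 258.5] (423, 245, 18, 26)
scene expected rim centres L,M,S [array([334.56, 245.92]), array([334.87, 238.84]), array([335.18, 231.54])]
```

```bash
python3 - <<'E'
from h import *
for n in('side','scene'):
    im=cv2.imread(f'pics/z_{n}.png');sat=cv2.cvtColor(im,cv2.COLOR_BGR2HSV)[:,:,1]
    c0,r0=proj(n,(661.5,45.6,162)).round().astype(int)
    print(n,c0,r0,[(d,proj(n,(661.5,45.6,d)).round(0).tolist()) for d in(68,106,134,162)])
    for r in range(r0-10,r0+50,2): print(r,''.join('#' if sat[r,c]<60 else '.' for c in range(c0-35,c0+36)), im[r,c0,1])
E
```

```text
side 340 152 [(68, [339.0, 184.0]), (106, [340.0, 171.0]), (134, [340.0, 162.0]), (162, [340.0, 152.0])]
142 ..................................................##################### 108
144 .....................................................################## 107
146 ........................................................############### 103
148 ...........................................................############ 105
150 .................................#######......................######### 87
152 .............................##############.....................####### 83
154 .............................##############........................#### 88
156 .............................##############...........................# 79
158 .............................##############............................ 75
160 ...........................################............................ 74
162 .........................###################........................... 78
164 ..........................##################........................... 84
166 ..........................#############
[... 3181 characters left out ...]
#####.....###################......#####................ 109
266 ..............########.........###########......#######................ 106
268 ..............############..........###################................ 135
270 ..............########################################................. 173
272 ..............########################################................. 133
274 ...............######################################.................. 108
276 ................####################################................... 108
278 ..................#################################.................... 111
280 ....................############################....................... 110
```

The silhouettes in both views show a nested, upright stack with each rim at the height it should have. Handing in.

```bash
python3 -c "
from plant import manip
print(manip.job_done())"
```

```text
the job is handed in; nothing more can be done
None
```

The large, middle and small cups are nested upright in the stand. Each was lowered by hand until it met the floor at its expected height, and the side and scene views agree; the job is handed in at about 32 s.

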